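# Grade spring plungers into a divided tray

## Task

First, while the tray is still empty, slide the two divider plates on edge into the two pairs of slots across the tray until they stand on its floor. Pinch each spring plunger end to end with about 10 newtons to find how far its button gives, and lay it flat on the tray's floor by grade: the firm ones (about 2 to 3 mm) in the end compartment at the round tag, the medium ones (about 7 mm) in the middle compartment, the light ones (about 12 mm) in the end compartment at the square tag. Leave the timer, the round case and the note pad where they are.

Things in the scene. Friction and masses are not known exactly. Their poses are not given: they have to be found in the camera images.
- plunger_a: Spring plunger: steel square barrel 48 x 24 x 24 mm lying on the bench, with a brass button (18 mm disc on a 10 mm pin) standing 14 mm out of one end; 62 mm long over all, about 80 g. Origin: centre of the barrel (12 mm above what it lies on); x: along the barrel, out of the button's end, so the middle of the whole length is 7 mm along +x. Four to six are there, the rest None.
- plunger_b: Spring plunger like plunger_a; all look the same. The button goes in against its spring and comes back. Under a pinch of 10 N end to end a firm one goes in 2.5 mm (4 N per mm, stops at 4 mm), a medium one 7 mm (starts at 4.5 N, at its stop from 8 N), a light one 12 mm (starts at 4.5 N, at its stop from 7.5 N). May be absent (None).
- plunger_c: Another spring plunger like plunger_a. On the face that lies uppermost at the start a small brass pointer in a slot trails behind the button and stays at its deepest stroke (see the pointer joints). On the bench, friction under the barrel can hold part of the stroke back: the give is true when the pinched plunger is lifted clear. May be absent (None).
- plunger_d: Another spring plunger like plunger_a: firm, medium or light. May be absent (None).
- plunger_e: Another spring plunger like plunger_a: firm, medium or light. May be absent (None).
- plunger_f: Another spring plunger like plunger_a: firm, medium or light. May be absent (None).
- pointer_a (a joint): Trailing pointer of plunger_a: the deepest its button has been pushed in so far, m (0 at the start, up to 0.012).
- pointer_b (a joint): Trailing pointer of plunger_b: the deepest its button has been pushed in so far, m (0 at the start, up to 0.012).
- pointer_c (a joint): Trailing pointer of plunger_c: the deepest its button has been pushed in so far, m (0 at the start, up to 0.012).
- pointer_d (a joint): Trailing pointer of plunger_d: the deepest its button has been pushed in so far, m (0 at the start, up to 0.012).
- pointer_e (a joint): Trailing pointer of plunger_e: the deepest its button has been pushed in so far, m (0 at the start, up to 0.012).
- pointer_f (a joint): Trailing pointer of plunger_f: the deepest its button has been pushed in so far, m (0 at the start, up to 0.012).
- divider_1: Loose upright steel divider plate, 116 mm long (x), 5 mm thick (y), 36 mm high, with a black grip block on the middle of its top edge, 32 (x) x 12 (y) x 24 mm high, so 60 mm high in all; 90 g. Origin: middle of its lower edge; x along the plate, z up. At first it stands on edge in the stand's slots, lower edge 6 mm above the bench.
- divider_2: Second divider plate, the same as divider_1, in the stand's other slots, 44 mm beside it. Either divider may go into either pair of the tray's slots.
- stand: Fixed aluminium stand, base 140 (x) x 80 (y) x 6 mm with a slotted upright at each end, 32 mm high, in which the dividers wait side by side, at y = -22 and +22 mm. Origin: centre of its underside; x along the dividers. Lifting a divider 30 mm straight up frees it.
- tray: Fixed open aluminium tray, outside 133 (x) x 240 (y) x 34 mm, walls and floor 4 mm (inside 125 x 232). Origin: centre of its underside. At y = -42 and y = +42 mm two ribs on each long wall, 12 mm deep along x, 32 mm high above the bench, leave upright slots 8.5 mm wide; a divider's ends go in these, plate along the tray's x (either way round): two end compartments and a middle one.
- round_tag: Fixed steel tag with a round head (40 mm disc, top 66 mm above the bench) standing outside one end wall of the tray, 123.5 mm from the tray's centre: marks the end compartment for firm plungers. It may be at either end. Origin: middle of its foot, on the bench.
- square_tag: Fixed steel tag with a square head (38 mm wide, top 66 mm above the bench) outside the other end wall of the tray, 123.5 mm from the tray's centre: marks the end compartment for light plungers. Origin: middle of its foot, on the bench.
- timer: Bench timer, 64 x 68 x 21 mm, a bystander. Origin: centre of its underside.
- objective_case: Small round case, 39 mm across, 48 mm high, a bystander. Origin: centre of its underside.
- sticky_pad: Pad of notes, 76 x 76 x 9 mm, a bystander. Origin: centre of its underside.
Mind the look-alikes: they are no part of the job. What is shaped like the divider_2 but pink or red is not meant.

How it is judged:
By the outcome, as a careful person would: the job done as asked, in the order asked, and still so for the second after the job is handed in, with the robot touching nothing.
Of plunger_a, plunger_b, plunger_c, plunger_d, plunger_e, plunger_f only 4 to 6 are there at a start; the rules pass over those that are not, and their reading is None.
At some moment in a run one of plunger_a, plunger_b, plunger_c, plunger_d, plunger_e, plunger_f may be knocked a few centimetres aside while the robot is not near it.
It also fails if it takes over 210 s, if anything falls off the work surface, if the arm or the gripper's body presses on something with over 40 N, if the wrist force passes 120 N, or if a joint passes its speed limit or range.

## Robot

A 6-joint arm with a two-finger parallel gripper is mounted at the origin on a cart in front of the work surface, level with it; the furniture and walls round the work are solid. World frame = base frame: x ahead of the robot, y to its left, z up, the work surface at z = 0. Lengths are in m, angles in rad, forces in N, time in s.
With the tool pointing down it reaches from about 0.375 to 0.9 m from the base axis. Payload 3.1 kg.
Tool frame: the origin (TCP) lies on the centre line of the jaws, within the pads' length; the fingertips stand robot.nose_length ahead of it and the grasp point (between the pads) lies 6 mm ahead of it (robot.nose_length is the distance from the TCP to the fingertips, in m); z points along the fingers, y is the line along which they close (so a half turn about z gives the same grasp; the last joint's range is limited). The gripper opens to 87 mm and grips with 3 to 60 N. Pads are 19 mm wide; open, the fingers measure 117 mm over their backs; the gripper's body (75 mm by 190 mm) begins 51 mm behind the grasp point.
Start: joints at [-1.494, 0.527, 1.433, -0, 1.181, -0.178], TCP at [0.158, -0.605, 0.248] pointing down, gripper open.
Joint ranges: [-3.08, 3.08], [-0.75, 2.2], [0.22, 2.44], [-1.43, 4.57], [0, 2.65], [-2.85, 2.85]. Speed limits (rad/s): [2.79, 2.79, 3.14, 3.14, 3.14, 3.14].

## Interface

Orientations are given as a unit quaternion [x, y, z, w].
In Python, from rig import robot gives the robot as it stands.
- The arm moves only by the shell command python3 -m crank 'ROWS' [FORCE]. ROWS is JSON, one flat list of numbers, 7 for each row, row after row: the shift along the tool's x, y, z in mm, then the turn, a rotation vector about the tool's x, y, z in degrees, then the closure in counts, from 0 (fully open) to 255 (shut). In form: [x, y, z, ax, ay, az, fingers, x, y, z, ax, ay, az, fingers, ...]. A call has exactly 5 rows; each row is the pose to reach, as a shift and turn from the pose commanded when the call began, along the tool's axes at that moment; what a row does not reach only later rows make up. A row lasts 1/12 s, in which the tool goes at most 41.7 mm and 7.16 degrees, less where a joint would pass 70% of its speed; a pose out of reach is approached as far as the arm can. A call with a gripper value outside its range is refused whole. The fingers move at their own pace and stop on an object; FORCE is the grip in N (left out, the last holds). Time passes only in rows, so rows that repeat a pose let the fingers close, or fill a call up. It gives the time, the measured TCP pose, the force, the opening and the grip force at its end, in the units of the state.
- robot.get_obs(): the state, without advancing time (a new reading comes with each control period).
- robot.camera(name): name is "scene" or "top" or "wrist"; returns a dict with "pixels" (480x640x3 uint8, red, green, blue), "intrinsics" (3x3 intrinsics, pixels), "extrinsics" (4x4, takes a point from camera to world coordinates); the wrist camera has in their place "mount" (4x4, takes a point from camera to tool coordinates, whose origin is the TCP and whose axes are the flange's). Camera axes: x right, y down, z forward; pixel columns grow to the right and rows downward; lengths in m; the calibration is good to about 2 mm. A picture is of the moment at which its call begins: read the wrist's pose just before it. There is no depth.
- robot.hand_in(): hands the job in; it is judged then, once.
The state is a dict: "time": time; "q": joint angles; "joint_velocities": joint speeds; "joint_torque": joint torques, N m; "position": TCP position; "tool_rot": TCP orientation; "ft_force": force on the tool from outside, world axes, zero at the start; "moment": the same for the moment, N m; "grip_width": finger opening in m; "grip_force": force on a finger pad.
Only numpy, scipy, OpenCV 4.12 (cv2) and the standard library are available. Lean on these libraries where they do the work, as an engineer would, in place of code of your own. Each camera call takes 0.05 s, during which the arm holds its last target. There are 200 camera calls.

## Working session

There is one attempt and no reset: what is moved stays moved. The work goes in short steps, Python scripts to look and compute and a shell command to move; the robot and the scene stay as the last step left them, time stands still between calls to the robot, and variables do not carry over. Pictures are saved under pics/ and viewed, at most 14 in all, crops included, and the job is handed in when it is done.

```bash
ls; mkdir -p pics; python3 - <<'E'
from rig import robot
import cv2,numpy as np
print(robot.nose_length); o=robot.get_obs(); print(o)
for n in("top","scene"):
    c=robot.camera(n); cv2.imwrite(f"pics/{n}0.png",c["pixels"][:,:,::-1]); print(n,c["intrinsics"].tolist(),np.round(c["extrinsics"],4).tolist())
c=robot.camera("wrist");print(c["intrinsics"].tolist(),np.round(c["mount"],4).tolist())
cv2.imwrite("pics/wrist0.png",c["pixels"][:,:,::-1])
E
```

```text
pics
0.025
{'time': 0.0, 'q': array([-1.49449713e+00,  5.28497814e-01,  1.43390679e+00,  3.24401431e-05,
        1.18138020e+00, -1.78513020e-01]), 'joint_velocities': array([ 9.40713056e-04, -2.65600931e-03, -1.42046855e-04,  4.73783316e-04,
       -6.25520272e-05, -2.34451010e-03]), 'joint_torque': array([-1.84284501e-03, -4.40039492e+01, -1.76592672e+01,  6.30708318e-02,
        5.81004610e-02, -1.56104475e-04]), 'position': array([ 0.15751623, -0.60412501,  0.2465507 ]), 'tool_rot': array([ 9.91895003e-01,  1.27055504e-01,  7.09718646e-05, -1.09387554e-03]), 'ft_force': array([ 0.23418016, -0.04846316,  0.70899763]), 'moment': array([ 0.00614066,  0.01522088, -0.00550162]), 'grip_force': 0.0, 'grip_width': 0.08685609833276903}
top [[500.159301816892, 0.0, 322.38701649020305], [0.0, 500.159301816892, 241.6214767308524], [0.0, 0.0, 1.0]] [[-0.0162, -0.9902, 0.1384, 0.3786], [-0.9998, 0.0172, 0.0054, 0.0252], [-0.0078, -0.1383, -0.9904, 1.3754], [0.0, 0.0, 0.0, 1.0]]
scene [[536.1536255382763, 0.0, 321.5273543627557], [0.0, 536.1536255382763, 245.76535868250585], [0.0, 0.0, 1.0]] [[-0.8787, -0.1856, 0.4398, 0.0334], [-0.4769, 0.382, -0.7916, 1.0126], [-0.0211, -0.9053, -0.4242, 0.5756], [0.0, 0.0, 0.0, 1.0]]
[[396.5689176516596, 0.0, 308.24449693143606], [0.0, 396.5689176516596, 238.6550523181136], [0.0, 0.0, 1.0]] [[-0.0013, -0.964, -0.2657, 0.0721], [1.0, -0.0013, -0.0001, -0.0003], [-0.0003, -0.2657, 0.964, -0.1373], [0.0, 0.0, 0.0, 1.0]]
```

View pics/top0.png

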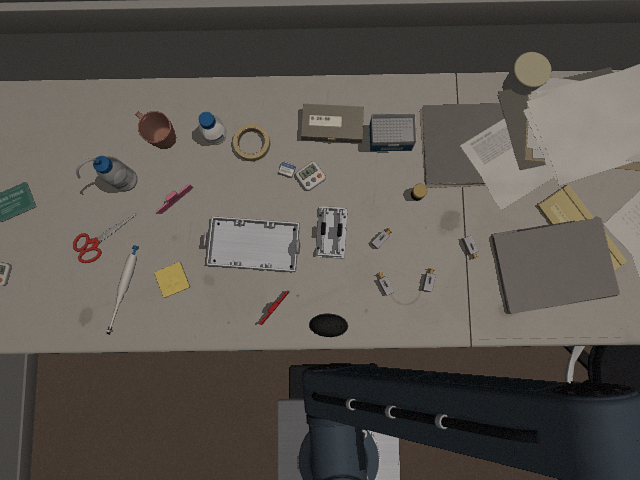

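View pics/scene0.png

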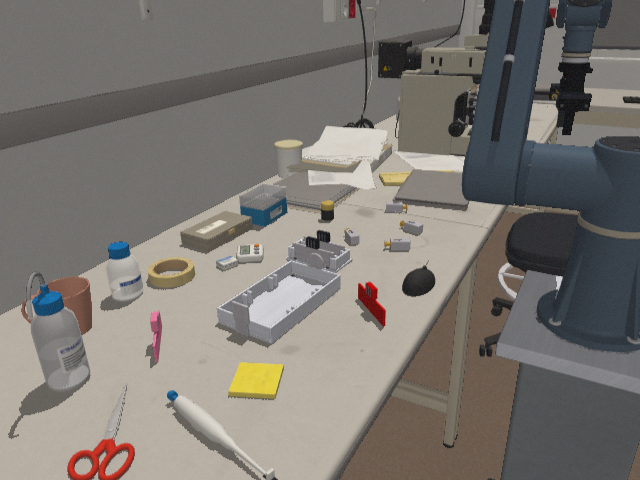

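The top view shows the tray at (252,245), the stand with two black-gripped dividers at (331,232), and four plungers at (381,238), (385,285), (429,280) and (471,246). The red (272,308) and pink (174,199) plates are look-alikes. I'll confirm this in one enlarged composite.

```bash
cat > h.py <<'E'
import numpy as np,cv2
from scipy.spatial.transform import Rotation as R
from rig import robot
def cam(n):
    o=robot.get_obs(); c=robot.camera(n); K=c["intrinsics"]
    if n=="wrist":
        T=np.eye(4);T[:3,:3]=R.from_quat(o["tool_rot"]).as_matrix();T[:3,3]=o["position"];E=T@c["mount"]
    else:E=c["extrinsics"]
    return c["pixels"][:,:,::-1].copy(),np.array(K),np.array(E)
def ray(px,z,K,E):
    p=np.atleast_2d(px).astype(float); d=np.c_[p,np.ones(len(p))]@np.linalg.inv(K).T@E[:3,:3].T
    return E[:3,3]+d*((z-E[2,3])/d[:,2])[:,None]
def proj(P,K,E):
    q=(np.atleast_2d(P)-E[:3,3])@E[:3,:3]@K.T; return q[:,:2]/q[:,2:]
def yaw(o): # heading of tool y axis in world, deg, and tool x axis
    M=R.from_quat(o["tool_rot"]).as_matrix(); return np.degrees(np.arctan2(M[1,0],M[0,0])),M
def go(xyz,xax_deg):
    """shift in tool axes (mm) and turn az (deg) to reach the TCP xyz, tool x at heading (mod 180)"""
    o=robot.get_obs(); h,M=yaw(o); d=M.T@(np.array(xyz)-o["position"])*1e3
    t=-(xax_deg-h); t=(t+90)%180-90
    # tilt fix: rotation vector to exact down
    c,s=np.cos(np.radians(h-t)),np.sin(np.radians(h-t)); G=np.array([[c,s,0],[s,-c,0],[0,0,-1.]])
    rv=R.from_matrix(M.T@G).as_rotvec(degrees=True)
    print("shift",np.round(d,1),"turn",np.round(rv,2),"q6",round(float(o["q"][5]),2))
E
python3 - <<'E'
import cv2,numpy as np
t=cv2.imread("pics/top0.png");s=cv2.imread("pics/scene0.png")
a=cv2.resize(t[190:310,200:485],(798,336),interpolation=cv2.INTER_CUBIC)
b=cv2.resize(s[195:343,200:440],(428,264),interpolation=cv2.INTER_CUBIC)
w=cv2.resize(cv2.imread("pics/wrist0.png"),(352,264))
cv2.imwrite("pics/c1.png",np.vstack([a,np.hstack([b,w,np.zeros((264,18,3),np.uint8)])]))
E
```

```text
(no output)
```

View pics/c1.png

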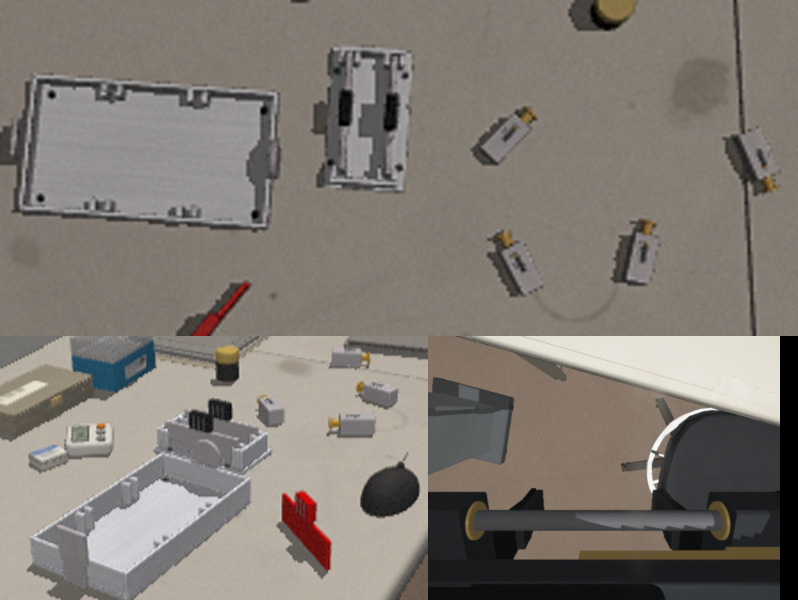

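The enlarged view confirms three things. The round tag is at the tray's right (−y) end and the square tag at its left. Both dividers with black grips are in the stand; the look-alikes are red and pink. There are four plungers. Next I'll measure them.

```bash
python3 - <<'E'
from h import *
im,K,E=cam("top")
def P(l,z): return ray(np.array(l)/2.8+[200-.3,190-.3],z,K,E)
t=P([(34,76),(278,92),(268,229),(18,212)],.034);print("tray",t.round(4).tolist(),t.mean(0).round(4))
for i in range(4): print(np.linalg.norm(t[i]-t[i-1]).round(4),np.degrees(np.arctan2(*(t[i]-t[i-1])[1::-1])).round(1))
f=im.astype(int); b,g,r=f[...,0],f[...,1],f[...,2]
dark=((f.max(2)<45)).astype(np.uint8); dark[:, :320]=0;dark[:,346:]=0;dark[:215]=0;dark[250:]=0
n,l,s,c=cv2.connectedComponentsWithStats(dark)
for i in range(1,n):
    if s[i,4]>15:
        y,x=np.nonzero(l==i);rc=cv2.minAreaRect(np.c_[x,y].astype(np.float32));print("grip",s[i],c[i].round(1),rc,ray(c[i],.066,K,E).round(4))
gm=((b>r-4)&(g>105)).astype(np.uint8)
n,l,s,c=cv2.connectedComponentsWithStats(gm)
br=((r-b)>60)&(r>120)
for i in range(1,n):
    if 60<s[i,4]<6000 and 200<c[i,0]<490 and 185<c[i,1]<310:
        y,x=np.nonzero(l==i);rc=cv2.minAreaRect(np.c_[x,y].astype(np.float32));
        z=.024
        bx=ray(cv2.boxPoints(rc),z,K,E);e=bx[1]-bx[0];e2=bx[2]-bx[1]
        if np.linalg.norm(e2)>np.linalg.norm(e): e=e2
        m=ray(rc[0],z,K,E)[0]
        print("gray",s[i].tolist(),c[i].round(1),np.round(rc[1],1),m.round(4),np.degrees(np.arctan2(e[1],e[0])).round(1))
n,l,s,c=cv2.connectedComponentsWithStats(br.astype(np.uint8))
for i in range(1,n):
    if 5<s[i,4]<300 and 350<c[i,0]<490 and 185<c[i,1]<310: print("brass",s[i,4],c[i].round(1),ray(c[i],.014,K,E).round(4))
E
```

```text
tray [[0.6396, 0.3333, 0.034], [0.6196, 0.0954, 0.034], [0.4863, 0.1063, 0.034], [0.5067, 0.3469, 0.034]] [0.5631 0.2205 0.034 ]
0.1336 -5.8
0.2388 -94.8
0.1337 175.3
0.2414 85.1
grip [321 222   5  13  52] [322.6 228.1] ((323.0, 228.0), (12.0, 4.0), 90.0) [[0.5977 0.0311 0.066 ]]
grip [337 224   5  13  52] [339.1 229.8] ((339.0, 230.0), (12.0, 4.0), 90.0) [[ 0.5923 -0.0126  0.066 ]]
gray [318, 207, 22, 49, 302] [327.8 233.4] [21. 48.] [0.5965 0.0154 0.024 ] -0.9
gray [333, 207, 14, 51, 199] [342.1 231.5] [50. 13.] [ 0.5932 -0.0147  0.024 ] 178.7
gray [207, 220, 90, 51, 2811] [251.7 245.7] [88.5 44.9] [0.5613 0.2239 0.024 ] -95.5
brass 117 [419.5 190.1] [[ 0.7091 -0.2402  0.014 ]]
brass 9 [388.3 231.4] [[ 0.594  -0.1494  0.014 ]]
brass 8 [474.8 255.1] [[ 0.5244 -0.3829  0.014 ]]
brass 8 [431.6 270.6] [[ 0.484  -0.2634  0.014 ]]
brass 9 [380.9 275. ] [[ 0.4744 -0.125   0.014 ]]
```

```bash
python3 -c "
from h import *
go([.58,.009,.26],-6)"
```

```text
shift [ 563.4 -487.1  -12.3] turn [-0.08 -0.   20.6 ] q6 -0.18
```

```bash
python3 -m crank '[33,-20,-2,0,0,5,0, 65,-45,-4,0,0,10,0, 95,-75,-6,0,0,15,0, 125,-105,-8,0,0,20,0, 155,-135,-10,0,0,20.6,0]'
python3 -m crank '[20,-34,0,0,0,0,0, 40,-68,0,0,0,0,0, 60,-102,0,0,0,0,0, 80,-136,0,0,0,0,0, 100,-170,0,0,0,0,0]'; python3 -c "
from h import *
go([.58,.009,.26],-6)"
```

```text
time: 0.62
position: [0.2729, -0.4354, 0.2573]
tool_rot: [0.999, -0.054, 0.0, -0.0]
ft_force: [0.3, -0.1, 0.3]
grip_width: 0.0871
grip_force: 0.0
time: 1.03
position: [0.3903, -0.2768, 0.2576]
tool_rot: [0.999, -0.053, 0.0, 0.0]
ft_force: [0.1, 0.0, -0.5]
grip_width: 0.087
grip_force: 0.0
shift [ 158.7 -304.2   -2.4] turn [ 0.01 -0.01 -0.02] q6 0.82
```

```bash
python3 -m crank '[18,-35,0,0,0,0,0, 36,-70,0,0,0,0,0, 54,-105,0,0,0,0,0, 72,-140,0,0,0,0,0, 90,-172,0,0,0,0,0]' >/dev/null
python3 -m crank '[18,-35,0,0,0,0,0, 36,-70,0,0,0,0,0, 54,-105,0,0,0,0,0, 67,-130,0,0,0,0,0, 67,-130,0,0,0,0,0]'; python3 - <<'E'
from h import *
im,K,E=cam("wrist");cv2.imwrite("pics/w1.png",im);np.savez("w1.npz",K=K,E=E)
E
```

```text
time: 1.87
position: [0.5799, 0.0099, 0.2574]
tool_rot: [0.999, -0.05, 0.001, -0.001]
ft_force: [0.9, -0.9, -0.1]
grip_width: 0.087
grip_force: 0.0
```

View pics/w1.png

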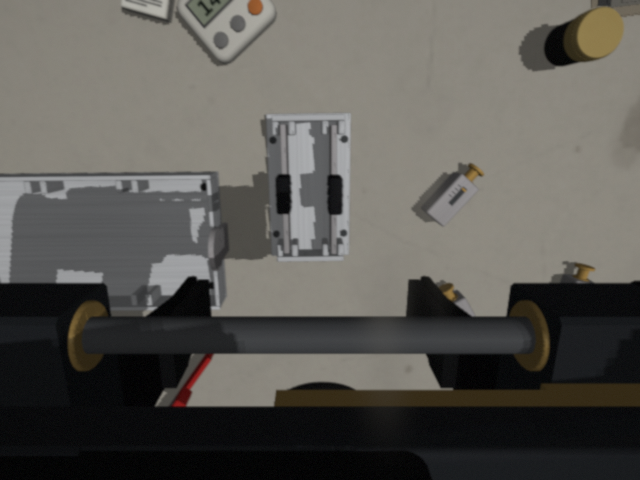

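The wrist view shows the stand with its grips at about (284,194) and (335,194), the plates running vertically, a plunger at (453,196), and the tray at lower left.

```bash
python3 - <<'E'
from h import *
d=np.load("w1.npz");K,E=d["K"],d["E"];im=cv2.imread("pics/w1.png").astype(int)
print(E[:3,3])
m=(im.max(2)<40).astype(np.uint8);m[:165]=0;m[225:]=0;m[:,:272]=0;m[:,348:]=0
n,l,s,c=cv2.connectedComponentsWithStats(m)
for i in range(1,n):
    if s[i,4]>100:
        x,y,w,h,a=s[i];print(s[i],c[i])
        print(ray([[x-.5,c[i,1]],[x+w-.5,c[i,1]],[c[i,0],y-.5],[c[i,0],y+h-.5]],.066,K,E).round(4).tolist(), ray(c[i],.06,K,E).round(4))
# plate edges: row profiles
for r in (135,150,165,220,235,245): print(r,im[r,274:346:1,1].tolist())
E
```

```text
[0.651115   0.00268093 0.39486498]
[276 175  14  39 493] [282.72413793 193.67748479]
[[0.6034, 0.0355, 0.066], [0.6022, 0.0239, 0.066], [0.6186, 0.0276, 0.066], [0.5861, 0.0315, 0.066]] [[0.6019 0.03   0.06  ]]
[328 175  13  39 483] [334.03312629 194.26501035]
[[0.5986, -0.0076, 0.066], [0.5975, -0.0184, 0.066], [0.6143, -0.0144, 0.066], [0.5817, -0.0117, 0.066]] [[ 0.5971 -0.0133  0.06  ]]
135 [102, 100, 93, 85, 83, 87, 106, 127, 136, 139, 133, 115, 91, 94, 119, 135, 141, 144, 145, 146, 150, 157, 160, 164, 168, 168, 168, 168, 171, 171, 171, 170, 169, 169, 166, 159, 142, 122, 104, 98, 96, 96, 94, 95, 97, 96, 96, 94, 94, 96, 96, 96, 95, 91, 84, 70, 69, 97, 126, 138, 135, 134, 141, 152, 157, 156, 153, 143, 130, 118, 113, 123]
150 [95, 94, 93, 94, 94, 95, 102, 121, 133, 134, 126, 117, 99, 100, 129, 156, 165, 167, 167, 168, 168, 167, 166, 164, 168, 168, 167, 168, 168, 171, 171, 170, 169, 168, 169, 172, 174, 171, 153, 123, 101, 95, 95, 95, 96, 95, 95, 95, 96, 94, 94, 94, 92, 92, 85, 71, 70, 98, 126, 139, 142, 143, 146, 157, 167, 168, 165, 167, 168, 168, 167, 168]
165 [95, 95, 94, 93, 92, 
[... 629 characters left out ...]
, 161, 162, 163, 166, 167]
235 [41, 31, 30, 35, 48, 68, 86, 92, 94, 102, 116, 125, 126, 120, 104, 91, 112, 145, 161, 167, 168, 167, 166, 164, 162, 164, 167, 167, 165, 165, 164, 166, 167, 166, 165, 164, 164, 164, 163, 159, 140, 110, 96, 95, 94, 95, 95, 95, 95, 93, 91, 92, 91, 89, 85, 71, 68, 94, 117, 127, 130, 135, 143, 154, 159, 148, 120, 93, 77, 72, 80, 100]
245 [91, 90, 92, 104, 118, 116, 97, 79, 70, 79, 106, 122, 127, 127, 116, 94, 81, 92, 113, 128, 133, 135, 131, 122, 129, 150, 163, 166, 166, 165, 162, 165, 167, 166, 164, 161, 153, 128, 101, 93, 95, 95, 94, 93, 94, 93, 90, 87, 94, 119, 136, 142, 134, 110, 86, 74, 72, 93, 114, 118, 113, 111, 98, 91, 115, 137, 147, 149, 150, 151, 157, 162]
```

```bash
python3 -m crank '[0,0,0,0,0,0,161, 0,0,0,0,0,0,161, 0,0,0,0,0,0,161, 0,0,0,0,0,0,161, 0,0,0,0,0,0,161]'; python3 -c "
from h import *
go([.602,.0297,.100],-6)"
```

```text
time: 2.33
position: [0.5769, 0.0043, 0.2576]
tool_rot: [0.999, -0.053, -0.0, 0.0]
ft_force: [0.1, 0.2, 0.1]
grip_width: 0.0615
grip_force: 0.0
shift [ 22.3 -27.9 157.6] turn [ 0.   0.  -0.1] q6 1.49
```

```bash
python3 -m crank '[10,-14,30,0,0,0,161, 22,-28,60,0,0,0,161, 22,-28,90,0,0,0,161, 22,-28,90,0,0,0,161, 22,-28,90,0,0,0,161]'; cat > grip.py <<'E'
from h import *
im,K,E=cam("wrist");o=robot.get_obs();print(o["position"].round(4),o["grip_width"].round(4))
p=proj([.6,.01,.066],K,E)[0];print(p)
m=(im.max(2)<40).astype(np.uint8)
import sys
cv2.imwrite("pics/"+sys.argv[1],im)
n,l,s,c=cv2.connectedComponentsWithStats(m)
for i in range(1,n):
    if 200<s[i,4]<5000 and s[i,3]>1.5*s[i,2]:
        x,y,w,h,a=s[i];print(s[i]);rr=ray([[x-.5,y+.35*h],[x+w-.5,y+.35*h],[x+w/2-.5,y-.5],[x+w/2-.5,y+h-.5]],.066,K,E)
        print("y-centre",rr[:2].mean(0).round(4),"width",np.linalg.norm(rr[0]-rr[1]).round(4),"far",rr[2].round(4),"near",rr[3].round(4))
E
python3 grip.py w2.png
```

```text
time: 2.75
position: [0.6006, 0.0307, 0.1661]
tool_rot: [0.999, -0.053, -0.002, -0.0]
ft_force: [-0.6, 0.0, -0.2]
grip_width: 0.0338
grip_force: 0.0Traceback (most recent call last):
  File "grip.py", line 2, in <module>
    im,K,E=cam("wrist");o=robot.get_obs();print(o["position"].round(4),o["grip_width"].round(4))
                                                                       ^^^^^^^^^^^^^^^^^^^^^
AttributeError: 'float' object has no attribute 'round'
```

```bash
sed -i 's/o\["grip_width"\].round(4)/o["grip_width"]/' grip.py; python3 grip.py w2.png
```

```text
[0.6029 0.0303 0.169 ] 0.032346829443376884
[341.0447071  247.66910464]
[299 217  19  54 890]
y-centre [0.6098 0.0299 0.066 ] width 0.0119 far [0.6221 0.0285 0.066 ] near [0.5871 0.0323 0.066 ]
```

```bash
python3 -m crank '[0,0,40,0,0,0,161, 0,0,75,0,0,0,161, 0,0,95,0,0,0,161, 0,0,106,0,0,0,161, 0,0,106,0,0,0,161]'
python3 -m crank '[0,0,0,0,0,0,161, 0,0,0,0,0,0,255, 0,0,0,0,0,0,255, 0,0,0,0,0,0,255, 0,0,0,0,0,0,255]' 30;python3 -m crank '[0,0,0,0,0,0,255, 0,0,-20,0,0,0,255, 0,0,-50,0,0,0,255, 0,0,-75,0,0,0,255, 0,0,-75,0,0,0,255]'; python3 -c "
from h import *
go([.567,.2625,.138],-5)"
```

```text
time: 3.27
position: [0.6018, 0.0305, 0.061]
tool_rot: [0.999, -0.053, -0.001, -0.0]
ft_force: [-1.4, -0.2, -0.0]
grip_width: 0.032
grip_force: 0.0
time: 3.68
position: [0.6028, 0.0309, 0.0627]
tool_rot: [0.999, -0.052, 0.001, 0.0]
ft_force: [-0.3, -0.8, -0.6]
grip_width: 0.0128
grip_force: 0.0
time: 4.1
position: [0.6053, 0.0307, 0.1413]
tool_rot: [0.999, -0.052, 0.005, 0.0]
ft_force: [1.3, -1.2, 0.1]
grip_width: 0.0118
grip_force: 29.9
shift [ -62.4 -226.6    2.7] turn [ 0.02 -0.57 -0.99] q6 1.54
```

```bash
python3 -m crank '[-10,-36,0,0,0,-0.5,255, -20,-74,0,0,0,-1,255, -31,-112,0,0,0,-1,255, -42,-150,0,0,0,-1,255, -52,-188,0,0,0,-1,255]' >/dev/null
python3 -m crank '[-8,-30,0,0,0,0,255, -10,-38,0,0,0,0,255, -10,-38,0,0,0,0,255, -10,-38,0,0,0,0,255, -10,-38,0,0,0,0,255]'
python3 -m crank '[0,0,0,0,0,0,255, 0,0,0,0,0,0,255, 0,0,0,0,0,0,255, 0,0,0,0,0,0,255, 0,0,0,0,0,0,255]'; python3 - <<'E'
from h import *
im,K,E=cam("wrist");cv2.imwrite("pics/w3.png",im);np.savez("w3.npz",K=K,E=E);o=robot.get_obs();print(o["position"],yaw(o)[0])
E
```

```text
time: 4.93
position: [0.5634, 0.2606, 0.1359]
tool_rot: [0.999, -0.044, -0.0, 0.0]
ft_force: [0.4, -0.7, -0.8]
grip_width: 0.0117
grip_force: 29.9
time: 5.35
position: [0.5636, 0.2615, 0.1365]
tool_rot: [0.999, -0.044, 0.0, -0.0]
ft_force: [-0.7, 0.8, -0.5]
grip_width: 0.0118
grip_force: 29.9
[0.56348261 0.26167139 0.13648637] -5.036428962910799
```

View pics/w3.png

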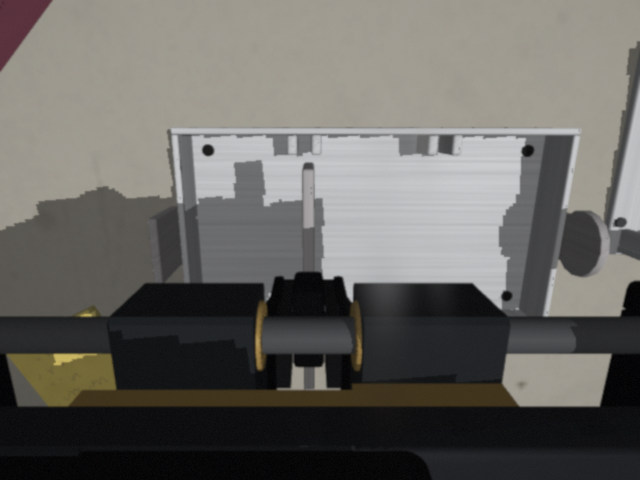

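The view shows the tray with slots on its far wall at about x=305 and x=446 (row 145), and the held plate centred at about x=308 at row 170. I'll refine these with intensity profiles.

```bash
python3 - <<'E'
from h import *
d=np.load("w3.npz");K,E=d["K"],d["E"];im=cv2.imread("pics/w3.png").astype(int)[...,1]
for r in (138,142,146): print(r,im[r,284:326].tolist(),im[r,424:466].tolist())
for r in (180,200,215): print(r,im[r,298:320].tolist())
print([im[r,300:620:1].shape for r in (1,)],"far rim rows",[ (c,im[122:140,c].tolist()) for c in (200,550)])
c=ray([[171,130],[580,130]],.034,K,E);print(c)
M=E[:3,:3]
for px in ([305,145],[446,145]): print(ray(px,.032,K,E))
print("plate",ray([308,180],.1157,K,E),ray([308.5,215],.1157,K,E))
E
```

```text
138 [114, 115, 114, 128, 155, 176, 184, 188, 189, 194, 193, 183, 158, 117, 105, 112, 114, 114, 114, 114, 115, 114, 114, 115, 115, 112, 107, 111, 142, 167, 181, 186, 188, 187, 189, 188, 175, 173, 193, 201, 201, 201] [101, 100, 99, 100, 111, 135, 159, 176, 185, 188, 190, 193, 191, 174, 140, 100, 78, 73, 72, 71, 70, 68, 69, 69, 67, 68, 66, 69, 81, 109, 142, 168, 185, 189, 192, 192, 195, 192, 185, 184, 190, 198]
142 [112, 111, 110, 125, 155, 179, 186, 191, 194, 194, 192, 182, 155, 113, 100, 107, 110, 110, 110, 110, 110, 110, 111, 111, 111, 108, 103, 110, 142, 169, 186, 191, 192, 186, 178, 182, 173, 168, 187, 194, 195, 194] [101, 100, 99, 103, 118, 144, 167, 183, 190, 193, 194, 194, 187, 163, 122, 88, 77, 73, 73, 72, 70, 69, 69, 68, 68, 68, 67, 71, 89, 122, 152, 177, 190, 194, 196, 196, 194, 188, 187, 192, 192, 194]
146 [113, 113, 112, 125, 153, 176, 186, 189, 184, 181, 191, 186, 160, 117, 100, 110, 112, 111, 113, 113, 113, 113, 111, 112, 112, 111, 105, 112, 142, 169, 184, 190, 193, 197, 198, 192, 179, 177, 192, 197, 198, 198] [102, 100, 99, 108, 127, 152, 172, 185, 190, 193, 193, 194, 18
[... 222 characters left out ...]
9, 185, 193, 194, 193, 193]
200 [141, 142, 140, 129, 118, 132, 150, 157, 159, 160, 162, 163, 165, 164, 159, 135, 107, 107, 109, 108, 109, 109]
215 [109, 110, 107, 102, 103, 125, 146, 157, 159, 160, 161, 163, 165, 164, 159, 142, 119, 110, 107, 109, 108, 108]
[(320,)] far rim rows [(200, [157, 158, 157, 157, 155, 155, 174, 188, 192, 190, 184, 160, 137, 164, 183, 189, 192, 193]), (550, [157, 157, 157, 157, 154, 150, 168, 188, 197, 196, 192, 178, 146, 99, 70, 67, 65, 64])]
[[0.64208407 0.33496685 0.034     ]
 [0.62077219 0.09737485 0.034     ]]
[[0.62654825 0.25794844 0.032     ]]
[[0.61906608 0.174549   0.032     ]]
plate [[0.61597715 0.257096   0.1157    ]] [[0.60182574 0.25816349 0.1157    ]]
```

```bash
python3 -c "
from h import *
go([.569,.2631,.101],-5.1)"
```

```text
shift [ 5.4 -1.9 35.5] turn [-0.   -0.    0.06] q6 1.91
```

```bash
python3 -m crank '[2,-1,10,0,0,0,255, 5,-2,25,0,0,0,255, 5.4,-1.9,35,0,0,0,255, 5.4,-1.9,35,0,0,0,255, 5.4,-1.9,35,0,0,0,255]'
python3 - <<'E'
from h import *
im,K,E=cam("wrist");o=robot.get_obs();print(o["position"],yaw(o)[0])
cv2.imwrite("pics/w4.png",cv2.resize(im[100:260,240:400],(640,640),interpolation=cv2.INTER_CUBIC)[:600]);cv2.imwrite("pics/w4f.png",im);np.savez("w4.npz",K=K,E=E)
E
```

```text
time: 5.82
position: [0.5678, 0.2632, 0.0995]
tool_rot: [0.999, -0.044, -0.002, 0.001]
ft_force: [-0.1, 0.1, -0.6]
grip_width: 0.0117
grip_force: 29.9
[0.56843523 0.26340399 0.10042678] -4.997519512921538
```

View pics/w4.png

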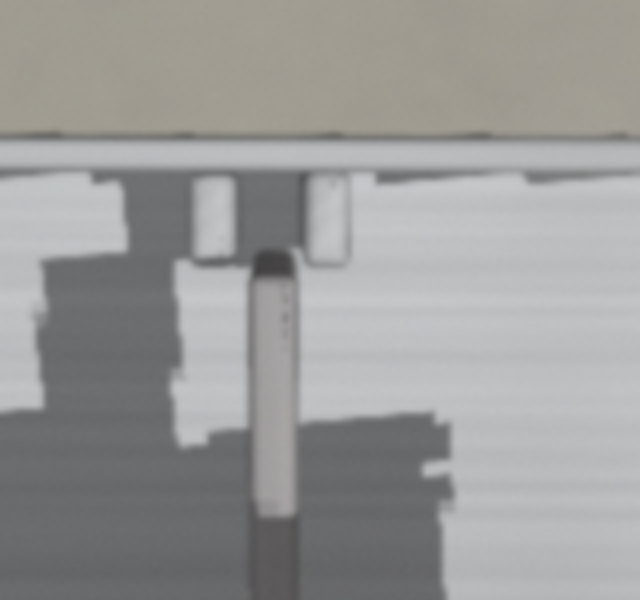

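The slot gap spans crop x 236–304 and the plate 250–298, so the plate is about 0.5 mm off and will fit. I'll insert it.

```bash
python3 -m crank '[0,-0.4,10,0,0,0,255, 0,-0.4,18,0,0,0,255, 0,-0.4,26,0,0,0,255, 0,-0.4,34,0,0,0,255, 0,-0.4,37,0,0,0,255]'
python3 -m crank '[0,0,1,0,0,0,255, 0,0,2,0,0,0,255, 0,0,2,0,0,0,255, 0,0,2,0,0,0,255, 0,0,2,0,0,0,255]'
```

```text
time: 6.28
position: [0.568, 0.2636, 0.0627]
tool_rot: [0.999, -0.044, -0.001, 0.0]
ft_force: [-0.7, -0.9, -0.8]
grip_width: 0.0118
grip_force: 29.9
time: 6.7
position: [0.5692, 0.264, 0.0629]
tool_rot: [0.999, -0.044, 0.0, -0.0]
ft_force: [-0.3, 0.0, -0.1]
grip_width: 0.0119
grip_force: 29.9
```

```bash
python3 -m crank '[0,0,1,0,0,0,255, 0,0,2,0,0,0,255, 0,0,2.5,0,0,0,255, 0,0,2.5,0,0,0,255, 0,0,2.5,0,0,0,255]'
python3 -m crank '[0,0,0,0,0,0,161, 0,0,0,0,0,0,161, 0,0,0,0,0,0,161, 0,0,0,0,0,0,161, 0,0,0,0,0,0,161]'
python3 -m crank '[0,0,-20,0,0,0,161, 0,0,-50,0,0,0,161, 0,0,-80,0,0,0,161, 0,0,-110,0,0,0,161, 0,0,-130,0,0,0,161]'
python3 - <<'E'
from h import *
im,K,E=cam("wrist");cv2.imwrite("pics/w5.png",im);go([.598,-.0128,.17],-6)
E
```

```text
time: 7.12
position: [0.5691, 0.264, 0.0605]
tool_rot: [0.999, -0.044, 0.0, -0.0]
ft_force: [-1.2, -1.4, 4.6]
grip_width: 0.0117
grip_force: 29.9
time: 7.53
position: [0.5688, 0.2638, 0.0597]
tool_rot: [0.999, -0.044, -0.0, 0.0]
ft_force: [0.9, 0.2, 0.3]
grip_width: 0.0303
grip_force: 0.0
time: 7.95
position: [0.5699, 0.2642, 0.1928]
tool_rot: [0.999, -0.044, 0.002, -0.001]
ft_force: [0.1, 0.1, 0.7]
grip_width: 0.0317
grip_force: 0.0
shift [ 49.8 274.4  26. ] turn [-0.21 -0.57  1.01] q6 1.91
```

View pics/w5.png

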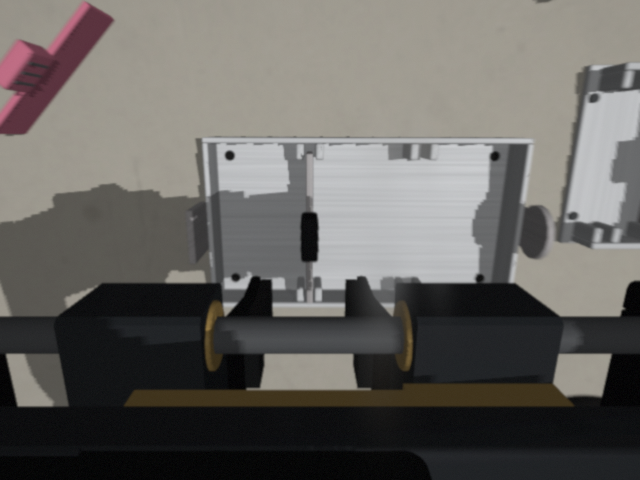

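Divider 1 stands in the left slots at (310,235) with its lower edge on the floor (4.6 N of contact). Next is divider 2.

```bash
python3 -m crank '[8,40,0,0,0,0.5,161, 16,80,0,0,0,1,161, 24,120,0,0,0,1,161, 32,160,0,0,0,1,161, 40,200,0,0,0,1,161]' >/dev/null
python3 -m crank '[5,37,5,0,0,0,161, 9,71,15,0,0,0,161, 9,71,24,0,0,0,161, 9,71,24,0,0,0,161, 9,71,24,0,0,0,161]'
python3 -m crank '[0,0,0,0,0,0,161, 0,0,0,0,0,0,161, 0,0,0,0,0,0,161, 0,0,0,0,0,0,161, 0,0,0,0,0,0,161]'
python3 grip.py w6.png; python3 -c "
from h import *
go([.598,-.0128,.0625],-6)"
```

```text
time: 8.83
position: [0.5921, -0.0102, 0.1651]
tool_rot: [0.999, -0.053, -0.001, -0.0]
ft_force: [0.0, -0.0, 0.2]
grip_width: 0.0326
grip_force: 0.0
time: 9.25
position: [0.593, -0.0096, 0.1663]
tool_rot: [0.999, -0.052, 0.0, 0.0]
ft_force: [0.4, 0.2, 0.1]
grip_width: 0.0321
grip_force: 0.0
[ 0.593  -0.0098  0.1662] 0.03191713833535811
[276.01561896 241.26701338]
[305 211  18  55 909]
y-centre [ 0.6046 -0.0139  0.066 ] width 0.0111 far [ 0.6169 -0.0152  0.066 ] near [ 0.5817 -0.0116  0.066 ]
[343 278  26  42 723]
y-centre [ 0.5604 -0.0367  0.066 ] width 0.0168 far [ 0.5708 -0.0375  0.066 ] near [ 0.5414 -0.0353  0.066 ]
shift [  5.2   2.5 103.7] turn [ 0.   -0.03  0.05] q6 1.47
```

```bash
python3 -m crank '[5,2.9,30,0,0,0,161, 5,2.9,65,0,0,0,161, 5,2.9,92,0,0,0,161, 5,2.9,103.5,0,0,0,161, 5,2.9,103.5,0,0,0,161]'
python3 -m crank '[0,0,0,0,0,0,161, 0,0,0,0,0,0,255, 0,0,0,0,0,0,255, 0,0,0,0,0,0,255, 0,0,0,0,0,0,255]' 30;python3 -m crank '[0,0,0,0,0,0,255, 0,0,-20,0,0,0,255, 0,0,-50,0,0,0,255, 0,0,-75,0,0,0,255, 0,0,-75,0,0,0,255]'; python3 -c "
from h import *
go([.5615,.1803,.138],-5.0)"
```

```text
time: 9.72
position: [0.5954, -0.0133, 0.0596]
tool_rot: [0.999, -0.052, -0.003, -0.0]
ft_force: [-0.5, -0.2, -0.3]
grip_width: 0.032
grip_force: 0.0
time: 10.13
position: [0.5983, -0.0139, 0.0638]
tool_rot: [0.999, -0.052, 0.001, 0.0]
ft_force: [0.5, -0.0, -0.5]
grip_width: 0.013
grip_force: 0.1
time: 10.55
position: [0.6008, -0.0144, 0.1425]
tool_rot: [0.999, -0.052, 0.005, 0.001]
ft_force: [-0.3, -0.7, -1.1]
grip_width: 0.012
grip_force: 29.9
shift [ -59.5 -189.5    3.7] turn [ 0.06 -0.58 -1.  ] q6 1.47
```

```bash
python3 -m crank '[-11,-38,0,0,0,-0.5,255, -22,-76,0,0,0,-1,255, -34,-114,0,0,0,-1,255, -46,-152,0,0,0,-1,255, -57,-189,0,0,0,-1,255]' >/dev/null
python3 -m crank '[0,0,0,0,0,0,255, 0,0,0,0,0,0,255, 0,0,0,0,0,0,255, 0,0,0,0,0,0,255, 0,0,0,0,0,0,255]'; python3 -c "
from h import *
go([.5615,.1803,.101],-5.0)"
```

```text
time: 11.38
position: [0.561, 0.1786, 0.1372]
tool_rot: [0.999, -0.045, -0.0, 0.0]
ft_force: [-0.3, -0.2, -0.8]
grip_width: 0.0119
grip_force: 29.9
shift [ 0.3 -1.8 36.2] turn [ 0.01  0.01 -0.13] q6 1.78
```

```bash
python3 -m crank '[0,-1,10,0,0,0,255, 0,-1.8,25,0,0,-0.1,255, 0,-1.8,36,0,0,-0.1,255, 0,-1.8,36,0,0,-0.1,255, 0,-1.8,36,0,0,-0.1,255]'
python3 - <<'E'
from h import *
im,K,E=cam("wrist");o=robot.get_obs();print(o["position"],yaw(o)[0])
cv2.imwrite("pics/w7f.png",im)
g=im[...,1].astype(int)
for r in (146,150,154,158): print(r,g[r,284:332].tolist())
for r in (175,190,210): print(r,g[r,298:320].tolist())
E
```

```text
time: 11.8
position: [0.5601, 0.1813, 0.1002]
tool_rot: [0.999, -0.043, -0.001, 0.0]
ft_force: [0.1, -0.2, -1.8]
grip_width: 0.0115
grip_force: 29.9
[0.56076059 0.18152135 0.10100113] -4.938636958786493
146 [119, 120, 119, 119, 119, 119, 123, 139, 167, 185, 195, 198, 201, 203, 206, 206, 198, 176, 135, 114, 118, 119, 121, 119, 121, 120, 120, 121, 121, 120, 120, 121, 119, 110, 95, 108, 145, 173, 191, 196, 199, 202, 205, 207, 206, 199, 190, 195]
150 [112, 113, 112, 113, 113, 112, 117, 137, 164, 186, 196, 202, 206, 209, 211, 208, 197, 173, 135, 109, 110, 113, 113, 113, 113, 113, 113, 113, 113, 113, 114, 113, 111, 103, 93, 109, 146, 173, 192, 200, 204, 208, 210, 212, 207, 197, 188, 187]
154 [116, 115, 116, 115, 116, 115, 120, 138, 166, 188, 197, 200, 203, 206, 209, 208, 199, 178, 137, 112, 114, 116, 117, 116, 116, 116, 115, 117, 117, 116, 116, 117, 114, 105, 94, 113, 151, 178, 195, 201, 202, 205, 207, 210, 207, 198, 190, 193]
158 [116, 116, 115, 115, 116, 117, 119, 136, 166, 189, 200, 205, 208, 210, 212, 210, 200, 176, 136, 112, 114, 116, 116, 116, 116, 117, 117, 117, 115, 116, 116, 116, 114, 105, 92, 111, 150, 179, 198, 204, 208, 210, 210, 210, 206, 196, 190, 195]
175 [209, 209, 204, 182, 146, 151, 168, 173, 173, 174, 174, 177, 177, 176, 171, 172, 188, 205, 210, 210, 211, 211]
190 [203, 204, 200, 177, 140, 147, 166, 172, 172, 174, 175, 177, 178, 175, 168, 162, 172, 196, 205, 205, 205, 205]
210 [117, 115, 115, 110, 115, 144, 164, 170, 170, 172, 173, 176, 176, 175, 167, 146, 114, 113, 116, 116, 116, 117]
```

```bash
python3 -m crank '[0.6,1.3,0,0,0,0,255, 0.6,1.3,8,0,0,0,255, 0.6,1.3,18,0,0,0,255, 0.6,1.3,28,0,0,0,255, 0.6,1.3,36,0,0,0,255]'
python3 -m crank '[0,0,2,0,0,0,255, 0,0,3.5,0,0,0,255, 0,0,5,0,0,0,255, 0,0,5,0,0,0,255, 0,0,5,0,0,0,255]'
```

```text
time: 12.27
position: [0.5606, 0.1805, 0.0641]
tool_rot: [0.999, -0.043, -0.001, 0.0]
ft_force: [-0.1, -0.0, -0.9]
grip_width: 0.0117
grip_force: 29.9
time: 12.68
position: [0.5604, 0.1806, 0.0617]
tool_rot: [0.999, -0.042, -0.001, 0.0]
ft_force: [-3.3, -1.1, 10.1]
grip_width: 0.0119
grip_force: 30.0
```

```bash
python3 -m crank '[0,0,0,0,0,0,161, 0,0,0,0,0,0,161, 0,0,0,0,0,0,161, 0,0,0,0,0,0,161, 0,0,0,0,0,0,161]'
python3 -m crank '[0,0,-20,0,0,0,161, 0,0,-50,0,0,0,161, 0,0,-80,0,0,0,161, 0,0,-110,0,0,0,161, 0,0,-130,0,0,0,0]'
cat > pl.py <<'E'
from h import *
import sys
def top(save=None):
    im,K,E=cam("top")
    if save: cv2.imwrite(save,im)
    f=im.astype(int); b,g,r=f[...,0],f[...,1],f[...,2]
    br=(((r-b)>45)&(r>110)).astype(np.uint8)
    n,l,s,c=cv2.connectedComponentsWithStats(br)
    for i in range(1,n):
        if 4<s[i,4]<40 and 340<c[i,0]<500 and 200<c[i,1]<310:
            x,y=c[i].astype(int); W=26
            # barrel: bluish-bright pixels around
            m=((b>r-6)&(g>95)); yy,xx=np.nonzero(m[y-W:y+W,x-W:x+W]); 
            if len(xx)<20: continue
            cc=np.array([np.median(xx)+x-W,np.median(yy)+y-W])
            B=ray(c[i],.014,K,E)[0];C=ray(cc,.024,K,E)[0];print("top brass",B.round(3)[:2],"barrel",C.round(3)[:2],"head",np.degrees(np.arctan2(*(B-C)[1::-1])).round(0))
top(sys.argv[1] if len(sys.argv)>1 else None)
E
python3 pl.py; python3 -c "
from h import *
im,K,E=cam('wrist');cv2.imwrite('pics/w8.png',im)
go([.58,-.13,.24],-5)"
```

```text
time: 13.1
position: [0.5613, 0.1805, 0.0601]
tool_rot: [0.999, -0.043, -0.0, 0.0]
ft_force: [0.2, 0.9, -0.0]
grip_width: 0.0306
grip_force: 0.0
time: 13.52
position: [0.5623, 0.1807, 0.1931]
tool_rot: [0.999, -0.043, 0.002, -0.0]
ft_force: [0.6, -0.3, 0.2]
grip_width: 0.0344
grip_force: 0.0
top brass [ 0.594 -0.149] barrel [ 0.58  -0.128] head -56.0
top brass [ 0.475 -0.125] barrel [ 0.449 -0.134] head 20.0
shift [ 42.9 308.4 -45.8] turn [-0.11 -0.49  0.11] q6 1.78
```

View pics/w8.png

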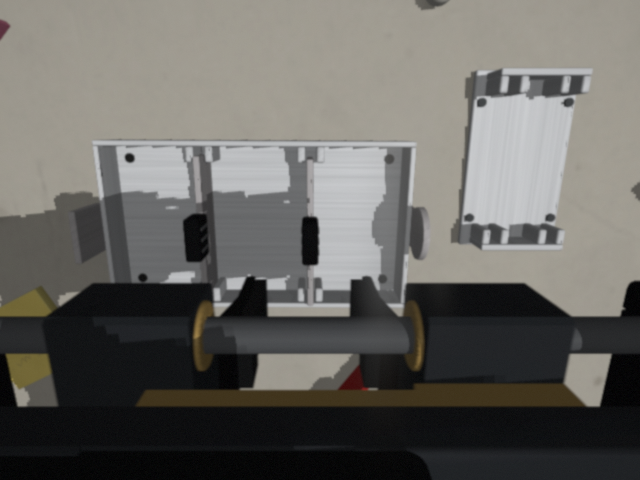

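Both dividers stand on edge in the tray at (200,235) and (311,235). On to the plungers.

```bash
python3 -c "
from h import *
go([.43,-.22,.26],-5)"; python3 -m crank '[-6,38,-8,0,0,0,0, -13,76,-16,0,0,0,0, -19,114,-24,0,0,0,0, -26,152,-32,0,0,0,0, -33,190,-40,0,0,0,0]'
```

```text
shift [-98.6 410.8 -67.2] turn [-0.11 -0.49  0.11] q6 1.78
time: 14.03
position: [0.5107, -0.0072, 0.2295]
tool_rot: [0.999, -0.042, -0.001, -0.0]
ft_force: [-0.3, 0.6, -0.5]
grip_width: 0.072
grip_force: 0.0
```

```bash
python3 -m crank '[-12,38,-6,0,0,0,0, -24,76,-12,0,0,0,0, -36,114,-18,0,0,0,0, -48,152,-24,0,0,0,0, -60,190,-27,0,0,0,0]' >/dev/null
python3 -m crank '[-4,20,0,0,0,0,0, -4,20,0,0,0,0,0, -4,20,0,0,0,0,0, -4,20,0,0,0,0,0, -4,20,0,0,0,0,0]'
cat > wp.py <<'E'
from h import *
import sys
def plungers(save=None,zt=.024,verbose=1):
    im,K,E=cam("wrist")
    if save: cv2.imwrite(save,im)
    f=im.astype(int); b,g,r=f[...,0],f[...,1],f[...,2]
    br=(((r-b)>45)&(r>110)).astype(np.uint8); br[275:]=0
    br=cv2.dilate(br,np.ones((3,3),np.uint8))
    n,l,s,c=cv2.connectedComponentsWithStats(br)
    m=((b>r-3)&(g>80)).astype(np.uint8);m[282:]=0
    n2,l2,s2,c2=cv2.connectedComponentsWithStats(m)
    out=[]
    for i in range(1,n2):
        if not 500<s2[i,4]<6000: continue
        y,x=np.nonzero(l2==i);rc=cv2.minAreaRect(np.c_[x,y].astype(np.float32));C=ray(rc[0],zt,K,E)[0]
        bx=ray(cv2.boxPoints(rc),zt,K,E);e=bx[1]-bx[0];e2=bx[2]-bx[1]
        if np.linalg.norm(e2)>np.linalg.norm(e): e,e2=e2,e
        js=[j for j in range(1,n) if 30<s[j,4]<1500 and np.hypot(*(c[j]-c2[i]))<1.1*max(rc[1])]
        if not js: continue
        B=ray(c[js[0]],.012,K,E)[0]; 
        if (B-C)@e<0:e=-e
        out.append((C,B,np.degrees(np.arctan2(e[1],e[0]))))
        print("px",np.round(rc[0]),"barrel",C.round(4)[:2],"size",np.linalg.norm(e).round(3),np.linalg.norm(e2).round(3),"brass",B.round(4)[:2],"axis",out[-1][2].round(1),"C->B",np.degrees(np.arctan2(*(B-C)[1::-1])).round(1))
    return out
if __name__=="__main__": plungers(sys.argv[1])
E
python3 wp.py pics/w9.png
```

```text
time: 14.87
position: [0.4303, -0.2082, 0.2568]
tool_rot: [0.999, -0.042, -0.001, -0.001]
ft_force: [-0.5, -0.0, 0.3]
grip_width: 0.0872
grip_force: 0.0
px [485.  48.] barrel [ 0.5554 -0.3698] size 0.048 0.022 brass [ 0.5435 -0.3813] axis -158.7 C->B -136.2
px [199.  51.] barrel [ 0.574 -0.126] size 0.048 0.023 brass [ 0.5977 -0.1478] axis -46.0 C->B -42.6
px [352. 176.] barrel [ 0.4568 -0.2508] size 0.046 0.018 brass [ 0.4855 -0.2624] axis -15.0 C->B -22.1
```

View pics/w9.png

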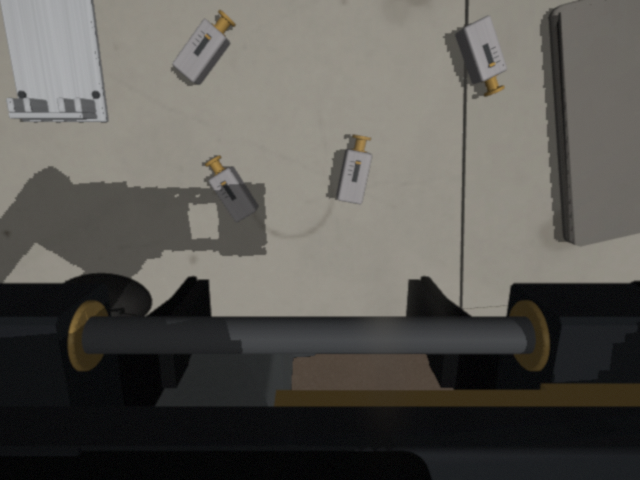

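The four plungers are at (200,50), (485,48), (352,176) and (232,192). I'll start with the one at (352,176).

```bash
python3 -c "
from h import *
go([.4635,-.2528,.15],74)"; python3 -m crank '[8,8,20,0,0,-7,0, 16,16,45,0,0,-14,0, 24,24,70,0,0,-21,0, 30,40,90,0,0,-28,0, 35,45,108,0,0,-35,0]'
python3 -m crank '[0,0,0,0,0,-7,0, 0,0,0,0,0,-14,0, 0,0,0,0,0,-21,0, 0,0,0,0,0,-28,0, 0,0,0,0,0,-35,0]'
python3 -m crank '[0,0,0,0,0,-7,0, 0,0,0,0,0,-9,0, 0,0,0,0,0,-9,0, 0,0,0,0,0,-9,0, 0,0,0,0,0,-9,0]'
python3 wp.py pics/w10.png
```

```text
shift [ 36.7  41.8 106.8] turn [-1.000e-01  1.000e-02 -7.879e+01] q6 0.97
time: 15.33
position: [0.4626, -0.2578, 0.148]
tool_rot: [0.965, 0.264, 0.0, 0.0]
ft_force: [0.6, 0.3, 0.6]
grip_width: 0.0873
grip_force: 0.0
time: 15.75
position: [0.462, -0.2561, 0.1491]
tool_rot: [0.841, 0.542, -0.0, -0.0]
ft_force: [0.5, 0.3, 0.4]
grip_width: 0.0868
grip_force: 0.0
time: 16.17
position: [0.4618, -0.2568, 0.1494]
tool_rot: [0.798, 0.603, 0.0, -0.0]
ft_force: [-0.2, 0.3, 0.1]
grip_width: 0.0874
grip_force: 0.0
px [298. 235.] barrel [ 0.4551 -0.252 ] size 0.046 0.023 brass [ 0.4862 -0.2628] axis -15.9 C->B -19.2
```

```bash
python3 -c "
from h import *
go([.4618,-.2539,.0275],74)"
```

```text
shift [  3.   -0.8 121.9] turn [-0.   -0.    0.11] q6 -0.44
```

```bash
python3 -m crank '[3,-0.8,35,0,0,0,0, 3,-0.8,70,0,0,0,0, 3,-0.8,100,0,0,0,0, 3,-0.8,115,0,0,0,0, 3,-0.8,121,0,0,0,0]' >/dev/null
python3 -m crank '[0,0,0,0,0,0,0, 0,0,0,0,0,0,0, 0,0,0,0,0,0,255, 0,0,0,0,0,0,255, 0,0,0,0,0,0,255]' 10
python3 -m crank '[0,0,0,0,0,0,255, 0,0,0,0,0,0,255, 0,0,0,0,0,0,255, 0,0,0,0,0,0,255, 0,0,0,0,0,0,255]' 
python3 -m crank '[0,0,-8,0,0,0,255, 0,0,-20,0,0,0,255, 0,0,-40,0,0,0,255, 0,0,-60,0,0,0,255, 0,0,-80,0,0,0,255]'
python3 -m crank '[0,0,0,0,0,0,255, 0,0,0,0,0,0,255, 0,0,0,0,0,0,255, 0,0,0,0,0,0,255, 0,0,0,0,0,0,255]'
```

```text
time: 17.05
position: [0.4621, -0.2549, 0.0296]
tool_rot: [0.798, 0.602, 0.0, 0.001]
ft_force: [-0.2, -0.4, 0.1]
grip_width: 0.0743
grip_force: 0.0
time: 17.47
position: [0.4604, -0.2539, 0.029]
tool_rot: [0.798, 0.603, -0.0, -0.001]
ft_force: [-4.0, 0.0, 6.7]
grip_width: 0.0554
grip_force: 10.0
time: 17.88
position: [0.4614, -0.2543, 0.1094]
tool_rot: [0.798, 0.602, 0.0, -0.0]
ft_force: [0.3, -0.5, -0.3]
grip_width: 0.055
grip_force: 10.0
time: 18.3
position: [0.4609, -0.2539, 0.1074]
tool_rot: [0.798, 0.602, -0.0, -0.001]
ft_force: [1.1, 0.0, -1.1]
grip_width: 0.0547
grip_force: 10.0
```

The grip width is 54.7 mm when lifted, a 7 mm give, so this plunger is medium. It goes to the middle compartment.

```bash
python3 -c "
from h import *
go([.5633,.2023,.15],85)"
```

```text
shift [466.8 -26.7 -42.1] turn [ -0.11  -0.07 -10.9 ] q6 -0.44
```

```bash
python3 -m crank '[38,-2,-8,0,0,-4,255, 76,-4,-18,0,0,-8,255, 114,-7,-28,0,0,-11,255, 152,-9,-36,0,0,-11,255, 190,-11,-42,0,0,-11,255]' >/dev/null
python3 -m crank '[38,-10,0,0,0,0,255, 76,-19,0,0,0,0,255, 114,-28,0,0,0,0,255, 152,-38,0,0,0,0,255, 190,-47,0,0,0,0,255]' >/dev/null
python3 -m crank '[37,-10,0,0,0,0,255, 75,-18,0,0,0,0,255, 82,-20,0,0,0,0,255, 82,-20,0,0,0,0,255, 82,-20,0,0,0,0,255]'
python3 -c "
from h import *
go([.5633,.2023,.036],85)"
```

```text
time: 19.55
position: [0.459, 0.208, 0.1498]
tool_rot: [0.736, 0.677, -0.001, -0.0]
ft_force: [0.6, -0.4, -0.3]
grip_width: 0.0549
grip_force: 10.0
shift [  3.2 104.5 113.7] turn [-0.07  0.05  0.2 ] q6 0.29
```

```bash
python3 -m crank '[1,38,0,0,0,0,255, 2,76,0,0,0,0,255, 3,104.5,0,0,0,0,255, 3,104.5,0,0,0,0,255, 3,104.5,0,0,0,0,255]'
python3 -c "
from h import *
im,K,E=cam('wrist');cv2.imwrite('pics/w11.png',im)
go([.5633,.2023,.036],85)"
```

```text
time: 19.97
position: [0.5657, 0.1994, 0.1498]
tool_rot: [0.738, 0.675, -0.0, 0.0]
ft_force: [-0.8, -0.2, -1.3]
grip_width: 0.0548
grip_force: 10.0
shift [  2.6  -0.2 113.6] turn [-0.15  0.05 -0.08] q6 0.24
```

View pics/w11.png

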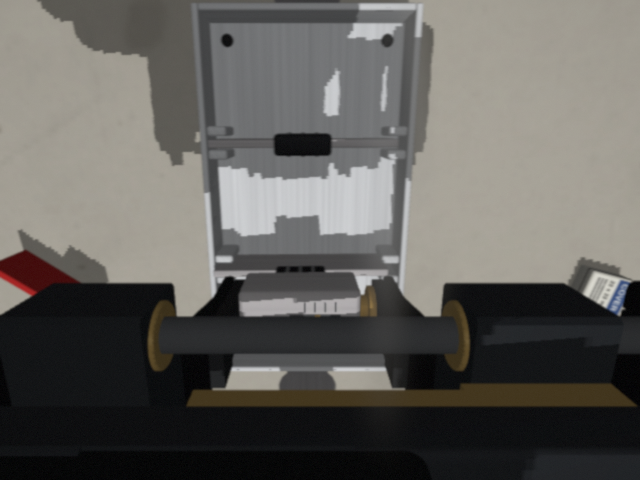

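```bash
python3 -m crank '[2.6,0,25,0,0,0,255, 2.6,0,55,0,0,0,255, 2.6,0,80,0,0,0,255, 2.6,0,100,0,0,0,255, 2.6,0,110,0,0,0,255]'
python3 -m crank '[0,0,3,0,0,0,255, 0,0,5,0,0,0,255, 0,0,5,0,0,0,255, 0,0,5,0,0,0,255, 0,0,5,0,0,0,255]'
```

```text
time: 20.43
position: [0.5604, 0.2034, 0.0377]
tool_rot: [0.737, 0.676, -0.003, -0.002]
ft_force: [0.0, -0.0, -0.9]
grip_width: 0.0551
grip_force: 10.0
time: 20.85
position: [0.5649, 0.2049, 0.0368]
tool_rot: [0.737, 0.676, 0.001, 0.001]
ft_force: [-0.2, -0.5, -1.4]
grip_width: 0.0548
grip_force: 10.0
```

```bash
python3 -m crank '[0,0,1,0,0,0,255, 0,0,2,0,0,0,255, 0,0,3,0,0,0,255, 0,0,3,0,0,0,255, 0,0,3,0,0,0,255]'
```

```text
time: 21.27
position: [0.5643, 0.2048, 0.0329]
tool_rot: [0.737, 0.676, 0.0, 0.0]
ft_force: [-1.8, -0.2, 3.0]
grip_width: 0.0548
grip_force: 10.0
```

```bash
python3 -m crank '[0,0,0,0,0,0,50, 0,0,0,0,0,0,50, 0,0,0,0,0,0,50, 0,0,0,0,0,0,50, 0,0,0,0,0,0,50]'
python3 -m crank '[0,0,-20,0,0,0,50, 0,0,-50,0,0,0,50, 0,0,-90,0,0,0,50, 0,0,-120,0,0,0,50, 0,0,-140,0,0,0,0]'
python3 pl.py; python3 -c "
from h import *
go([.4665,-.132,.15],119)"
```

```text
time: 21.68
position: [0.5633, 0.2046, 0.032]
tool_rot: [0.737, 0.676, -0.001, -0.0]
ft_force: [-0.6, 0.4, -0.1]
grip_width: 0.0691
grip_force: 0.0
time: 22.1
position: [0.5649, 0.205, 0.1754]
tool_rot: [0.737, 0.676, 0.001, 0.001]
ft_force: [0.1, 0.8, 0.8]
grip_width: 0.0718
grip_force: 0.0
top brass [ 0.594 -0.149] barrel [ 0.583 -0.128] head -62.0
top brass [ 0.476 -0.125] barrel [ 0.456 -0.133] head 23.0
shift [-344.8  -71.4   27.1] turn [ 5.500e-01  2.000e-02 -3.389e+01] q6 0.25
```

```bash
python3 -m crank '[-38,-8,0,0,0,0,0, -77,-17,0,0,0,0,0, -115,-25,0,0,0,0,0, -154,-34,0,0,0,0,0, -192,-43,0,0,0,0,0]' >/dev/null
python3 -m crank '[-38,-8,5,0,0,-7,0, -77,-17,15,0,0,-14,0, -115,-25,25,0,0,-21,0, -154,-34,25,0,0,-28,0, -155,-35,25,0,0,-34,0]'
python3 -m crank '[0,0,0,0,0,0,0, 0,0,0,0,0,0,0, 0,0,0,0,0,0,0, 0,0,0,0,0,0,0, 0,0,0,0,0,0,0]' 
python3 wp.py pics/w12.png; python3 -c "
from h import *
go([.456,-.1335,.029],119)"
```

```text
time: 22.98
position: [0.4554, -0.1373, 0.1465]
tool_rot: [0.519, 0.855, -0.0, -0.001]
ft_force: [-0.1, -0.3, -0.2]
grip_width: 0.0869
grip_force: 0.0
time: 23.4
position: [0.4569, -0.1331, 0.1475]
tool_rot: [0.52, 0.854, 0.0, -0.0]
ft_force: [0.0, -0.8, -0.4]
grip_width: 0.0871
grip_force: 0.0
px [294. 238.] barrel [ 0.4474 -0.1362] size 0.045 0.023 brass [ 0.4781 -0.1244] axis 27.3 C->B 21.0
shift [  0.2  -1.  118.5] turn [ 0.   -0.   -1.66] q6 -1.0
```

```bash
python3 -m crank '[1.6,-2.9,35,0,0,0,0, 1.6,-2.9,70,0,0,0,0, 1.6,-2.9,100,0,0,0,0, 1.6,-2.9,114,0,0,0,0, 1.6,-2.9,119,0,0,0,0]' >/dev/null
python3 -m crank '[0,0,0,0,0,0,0, 0,0,0,0,0,0,0, 0,0,0,0,0,0,255, 0,0,0,0,0,0,255, 0,0,0,0,0,0,255]' 10
python3 -m crank '[0,0,0,0,0,0,255, 0,0,0,0,0,0,255, 0,0,0,0,0,0,255, 0,0,0,0,0,0,255, 0,0,0,0,0,0,255]' 
python3 -m crank '[0,0,-8,0,0,0,255, 0,0,-20,0,0,0,255, 0,0,-50,0,0,0,255, 0,0,-85,0,0,0,255, 0,0,-120,0,0,0,255]'
python3 -m crank '[0,0,0,0,0,0,255, 0,0,0,0,0,0,255, 0,0,0,0,0,0,255, 0,0,0,0,0,0,255, 0,0,0,0,0,0,255]'
```

```text
time: 24.28
position: [0.454, -0.1346, 0.0295]
tool_rot: [0.521, 0.854, 0.0, 0.001]
ft_force: [0.5, 0.5, -0.3]
grip_width: 0.074
grip_force: 0.0
time: 24.7
position: [0.4526, -0.1343, 0.029]
tool_rot: [0.52, 0.854, -0.0, -0.001]
ft_force: [-3.2, -2.1, 7.5]
grip_width: 0.0499
grip_force: 10.0
time: 25.12
position: [0.4527, -0.1338, 0.1495]
tool_rot: [0.521, 0.854, 0.0, -0.001]
ft_force: [0.2, -0.5, -1.1]
grip_width: 0.05
grip_force: 10.0
time: 25.53
position: [0.4525, -0.1337, 0.1471]
tool_rot: [0.521, 0.854, -0.0, -0.002]
ft_force: [0.3, -0.2, -0.5]
grip_width: 0.0499
grip_force: 10.0
```

It measures 49.9 mm, a 12 mm give, so it's light and goes to the square tag end (+y).

```bash
python3 -c "
from h import *
go([.5733,.3168,.147],85)"
```

```text
shift [345.2 313.7   0.6] turn [-0.15 -0.13 32.25] q6 -1.0
```

```bash
python3 -m crank '[28,25,0,0,0,0,255, 56,51,0,0,0,0,255, 84,76,0,0,0,0,255, 112,102,0,0,0,0,255, 140,127,0,0,0,0,255]' >/dev/null
python3 -m crank '[28,25,0,0,0,7,255, 56,51,0,0,0,14,255, 84,76,0,0,0,21,255, 112,102,0,0,0,28,255, 140,127,0,0,0,32,255]' >/dev/null
python3 -m crank '[0,0,0,0,0,0,255, 0,0,0,0,0,0,255, 0,0,0,0,0,0,255, 0,0,0,0,0,0,255, 0,0,0,0,0,0,255]' 
python3 -c "
from h import *
go([.5733,.3168,.038],85)"
```

```text
time: 26.78
position: [0.5504, 0.2294, 0.1479]
tool_rot: [0.736, 0.677, -0.001, -0.0]
ft_force: [0.1, -0.4, 0.0]
grip_width: 0.0502
grip_force: 10.0
shift [ 89.1  15.7 109.8] turn [-0.11  0.04  0.16] q6 0.29
```

```bash
python3 -m crank '[35,5,0,0,0,0,255, 70,12,0,0,0,0,255, 89,15.7,0,0,0,0,255, 89,15.7,0,0,0,0,255, 89,15.7,0,0,0,0,255]' >/dev/null
python3 -m crank '[0,0,20,0,0,0,255, 0,0,50,0,0,0,255, 0,0,80,0,0,0,255, 0,0,98,0,0,0,255, 0,0,108,0,0,0,255]' 
python3 -m crank '[0,0,2,0,0,0,255, 0,0,4,0,0,0,255, 0,0,4,0,0,0,255, 0,0,5.5,0,0,0,255, 0,0,5.5,0,0,0,255]'
```

```text
time: 27.62
position: [0.5717, 0.3153, 0.0375]
tool_rot: [0.736, 0.676, -0.003, -0.001]
ft_force: [0.1, -0.0, -1.2]
grip_width: 0.0501
grip_force: 10.0
time: 28.03
position: [0.5748, 0.3186, 0.0362]
tool_rot: [0.736, 0.677, 0.001, 0.0]
ft_force: [-0.0, -0.6, -0.3]
grip_width: 0.0498
grip_force: 10.0
```

```bash
python3 -m crank '[0,0,1,0,0,0,255, 0,0,2,0,0,0,255, 0,0,3,0,0,0,255, 0,0,3,0,0,0,255, 0,0,3,0,0,0,255]'
```

```text
time: 28.45
position: [0.5742, 0.3186, 0.033]
tool_rot: [0.736, 0.677, 0.0, 0.0]
ft_force: [-1.4, -0.6, 5.4]
grip_width: 0.0501
grip_force: 10.0
```

```bash
python3 -m crank '[0,0,0,0,0,0,50, 0,0,0,0,0,0,50, 0,0,0,0,0,0,50, 0,0,0,0,0,0,50, 0,0,0,0,0,0,50]'
python3 -m crank '[0,0,-20,0,0,0,50, 0,0,-50,0,0,0,50, 0,0,-85,0,0,0,50, 0,0,-115,0,0,0,50, 0,0,-120,0,0,0,50]'
python3 pl.py pics/t2.png; python3 -c "
from h import *
go([.579,-.131,.15],45)"
```

```text
time: 28.87
position: [0.5728, 0.3181, 0.0312]
tool_rot: [0.736, 0.677, -0.001, -0.001]
ft_force: [-0.7, -0.2, -0.8]
grip_width: 0.0687
grip_force: 0.0
time: 29.28
position: [0.5763, 0.3196, 0.1571]
tool_rot: [0.736, 0.677, 0.004, 0.001]
ft_force: [1.6, 0.9, 0.8]
grip_width: 0.0702
grip_force: 0.0
top brass [ 0.594 -0.149] barrel [ 0.577 -0.128] head -52.0
shift [-448.5   40.4    4.7] turn [ 0.27 -0.29 40.27] q6 0.42
```

```bash
python3 -m crank '[-40,3,0,0,0,0,0, -80,7,0,0,0,0,0, -120,10,0,0,0,0,0, -160,14,0,0,0,0,0, -200,18,0,0,0,0,0]' >/dev/null
python3 -m crank '[-40,3,0,0,0,7,0, -80,7,0,0,0,14,0, -120,10,0,0,0,21,0, -160,14,0,0,0,28,0, -200,18,0,0,0,35,0]' >/dev/null
python3 -m crank '[-30,-25,0,0,0,6,0, -33,-28,0,0,0,6,0, -33,-28,0,0,0,6,0, -33,-28,0,0,0,6,0, -33,-28,0,0,0,6,0]' 
python3 wp.py pics/w13.png; python3 -c "
from h import *
go([.579,-.131,.029],44)"
```

```text
time: 30.58
position: [0.535, -0.0904, 0.1514]
tool_rot: [0.926, 0.377, 0.0, 0.0]
ft_force: [0.1, 0.1, -0.3]
grip_width: 0.0873
grip_force: 0.0
shift [  2.7  59.7 122.7] turn [ 0.04 -0.03  0.34] q6 0.42
```

```bash
python3 -m crank '[1,35,0,0,0,0.3,0, 2.7,59.7,0,0,0,0.3,0, 2.7,59.7,0,0,0,0.3,0, 2.7,59.7,0,0,0,0.3,0, 2.7,59.7,0,0,0,0.3,0]' 
python3 -m crank '[0,0,0,0,0,0,0, 0,0,0,0,0,0,0, 0,0,0,0,0,0,0, 0,0,0,0,0,0,0, 0,0,0,0,0,0,0]' >/dev/null
python3 wp.py pics/w14.png; python3 -c "
from h import *
go([.579,-.131,.029],44)"
```

```text
time: 31.05
position: [0.5775, -0.1305, 0.1515]
tool_rot: [0.927, 0.375, -0.0, -0.001]
ft_force: [0.8, -0.3, -0.2]
grip_width: 0.0873
grip_force: 0.0
px [299. 234.] barrel [ 0.5747 -0.1243] size 0.045 0.022 brass [ 0.5964 -0.1492] axis -46.1 C->B -48.9
shift [  1.3   0.7 123.1] turn [ 0.   -0.   -0.04] q6 0.39
```

```bash
python3 -m crank '[2.9,0,35,0,0,0,0, 2.9,0,70,0,0,0,0, 2.9,0,100,0,0,0,0, 2.9,0,117,0,0,0,0, 2.9,0,123,0,0,0,0]' >/dev/null
python3 -m crank '[0,0,0,0,0,0,0, 0,0,0,0,0,0,0, 0,0,0,0,0,0,255, 0,0,0,0,0,0,255, 0,0,0,0,0,0,255]' 10
python3 -m crank '[0,0,0,0,0,0,255, 0,0,0,0,0,0,255, 0,0,0,0,0,0,255, 0,0,0,0,0,0,255, 0,0,0,0,0,0,255]' 
python3 -m crank '[0,0,-8,0,0,0,255, 0,0,-20,0,0,0,255, 0,0,-50,0,0,0,255, 0,0,-85,0,0,0,255, 0,0,-120,0,0,0,255]'
python3 -m crank '[0,0,0,0,0,0,255, 0,0,0,0,0,0,255, 0,0,0,0,0,0,255, 0,0,0,0,0,0,255, 0,0,0,0,0,0,255]'; python3 -c "
from h import *
go([.557,.1319,.147],85)
go([.5667,.2422,.147],85)
go([.5707,.287,.147],85)"
```

```text
time: 32.35
position: [0.5807, -0.1299, 0.0303]
tool_rot: [0.927, 0.374, 0.001, 0.001]
ft_force: [0.3, -1.0, -0.5]
grip_width: 0.0743
grip_force: 0.0
time: 32.77
position: [0.5798, -0.1294, 0.0296]
tool_rot: [0.927, 0.374, 0.0, -0.0]
ft_force: [-1.3, 0.4, 6.7]
grip_width: 0.0598
grip_force: 10.0
time: 33.18
position: [0.5793, -0.1294, 0.1502]
tool_rot: [0.927, 0.374, -0.001, -0.0]
ft_force: [0.8, 0.2, -0.3]
grip_width: 0.0595
grip_force: 10.0
time: 33.6
position: [0.5787, -0.1292, 0.1474]
tool_rot: [0.927, 0.374, -0.001, -0.001]
ft_force: [0.2, 0.3, -0.4]
grip_width: 0.0592
grip_force: 10.0
shift [ 165.5 -203.     0.8] turn [-2.000e-01  1.000e-02 -4.105e+01] q6 0.4
shift [ 249.1 -275.7    1. ] turn [-2.000e-01  1.000e-02 -4.105e+01] q6 0.4
shift [ 283.  -305.2    1. ] turn [-2.000e-01  1.000e-02 -4.105e+01] q6 0.4
```

It measures 59.2 mm, about 2.8 mm of give, so it's firm and goes to the round tag end (−y).

```bash
python3 -m crank '[26,-32,0,0,0,0,255, 52,-64,0,0,0,0,255, 78,-97,0,0,0,0,255, 104,-130,0,0,0,-3,255, 126,-157,0,0,0,-6,255]' >/dev/null
python3 -m crank '[26,-32,0,0,0,-7,255, 38,-47,0,0,0,-14,255, 38,-47,0,0,0,-21,255, 38,-47,0,0,0,-28,255, 38,-47,0,0,0,-35,255]' >/dev/null
python3 -m crank '[0,0,0,0,0,0,255, 0,0,0,0,0,0,255, 0,0,0,0,0,0,255, 0,0,0,0,0,0,255, 0,0,0,0,0,0,255]' 
python3 -c "
from h import *
go([.557,.130,.038],85)"
```

```text
time: 34.85
position: [0.55, 0.13, 0.1487]
tool_rot: [0.738, 0.675, -0.0, -0.0]
ft_force: [0.6, -0.3, -0.0]
grip_width: 0.0596
grip_force: 10.0
shift [  0.6   7.  110.7] turn [-0.02  0.   -0.14] q6 0.12
```

```bash
python3 -m crank '[0.6,7,0,0,0,0,255, 0.6,7,25,0,0,0,255, 0.6,7,60,0,0,0,255, 0.6,7,90,0,0,0,255, 0.6,7,107,0,0,0,255]' >/dev/null
python3 -m crank '[0,0,3,0,0,0,255, 0,0,5,0,0,0,255, 0,0,6,0,0,0,255, 0,0,6,0,0,0,255, 0,0,6,0,0,0,255]'
python3 -m crank '[0,0,1,0,0,0,255, 0,0,2,0,0,0,255, 0,0,2.5,0,0,0,255, 0,0,2.5,0,0,0,255, 0,0,2.5,0,0,0,255]'
```

```text
time: 35.68
position: [0.5582, 0.1303, 0.0374]
tool_rot: [0.738, 0.675, 0.001, 0.001]
ft_force: [0.4, 0.1, -0.3]
grip_width: 0.0595
grip_force: 10.0
time: 36.1
position: [0.557, 0.1302, 0.0336]
tool_rot: [0.738, 0.675, 0.0, 0.0]
ft_force: [0.1, 0.3, 1.3]
grip_width: 0.0593
grip_force: 10.0
```

```bash
python3 -m crank '[0,0,0,0,0,0,50, 0,0,0,0,0,0,50, 0,0,0,0,0,0,50, 0,0,0,0,0,0,50, 0,0,0,0,0,0,50]'
python3 -m crank '[0,0,-20,0,0,0,50, 0,0,-50,0,0,0,50, 0,0,-85,0,0,0,50, 0,0,-118,0,0,0,50, 0,0,-118,0,0,0,0]'
python3 -c "
from h import *
go([.549,-.372,.15],111)"
```

```text
time: 36.52
position: [0.557, 0.1302, 0.0334]
tool_rot: [0.738, 0.675, -0.0, -0.0]
ft_force: [0.5, 0.6, -0.3]
grip_width: 0.0693
grip_force: 0.0
time: 36.93
position: [0.5611, 0.1306, 0.1577]
tool_rot: [0.737, 0.675, 0.005, 0.004]
ft_force: [1.9, 0.1, 0.4]
grip_width: 0.0725
grip_force: 0.0
shift [-501.7   31.9    7.2] turn [  0.73   0.07 -26.03] q6 0.12
```

```bash
python3 -m crank '[-40,3,0,0,0,0,0, -80,6,0,0,0,0,0, -120,9,0,0,0,0,0, -160,12,0,0,0,0,0, -200,15,0,0,0,0,0]' >/dev/null
python3 -m crank '[-40,3,0,0,0,0,0, -80,6,0,0,0,0,0, -120,9,0,0,0,0,0, -160,12,0,0,0,0,0, -200,15,0,0,0,0,0]' >/dev/null
python3 -m crank '[-40,3,0,0,0,-7,0, -80,6,0,0,0,-14,0, -100,6,0,0,0,-21,0, -100,6,0,0,0,-26,0, -100,6,0,0,0,-26,0]' 
python3 -m crank '[0,0,0,0,0,0,0, 0,0,0,0,0,0,0, 0,0,0,0,0,0,0, 0,0,0,0,0,0,0, 0,0,0,0,0,0,0]' >/dev/null
python3 wp.py pics/w15.png; python3 -c "
from h import *
go([.549,-.372,.029],111)"
```

```text
time: 38.18
position: [0.5481, -0.3728, 0.1506]
tool_rot: [0.567, 0.823, 0.0, -0.0]
ft_force: [-0.9, -0.1, 0.4]
grip_width: 0.0874
grip_force: 0.0
px [318. 242.] barrel [ 0.5554 -0.37  ] size 0.046 0.022 brass [ 0.5256 -0.3836] axis -159.1 C->B -155.6
shift [ -1.5  -0.8 122.6] turn [ 0.    0.   -0.01] q6 -1.13
```

```bash
python3 -m crank '[-2,-1,35,0,0,0,0, -2,-1,70,0,0,0,0, -2,-1,100,0,0,0,0, -2,-1,117,0,0,0,0, -2,-1,122,0,0,0,0]' >/dev/null
python3 -m crank '[0,0,0,0,0,0,0, 0,0,0,0,0,0,0, 0,0,0,0,0,0,255, 0,0,0,0,0,0,255, 0,0,0,0,0,0,255]' 10
python3 -m crank '[0,0,0,0,0,0,255, 0,0,0,0,0,0,255, 0,0,0,0,0,0,255, 0,0,0,0,0,0,255, 0,0,0,0,0,0,255]' 
python3 -m crank '[0,0,-8,0,0,0,255, 0,0,-20,0,0,0,255, 0,0,-50,0,0,0,255, 0,0,-85,0,0,0,255, 0,0,-120,0,0,0,255]'
python3 -m crank '[0,0,0,0,0,0,255, 0,0,0,0,0,0,255, 0,0,0,0,0,0,255, 0,0,0,0,0,0,255, 0,0,0,0,0,0,255]'; python3 -c "
from h import *
go([.560,.165,.147],85)
go([.5667,.2422,.147],85)
go([.5705,.285,.147],85)"
```

```text
time: 39.48
position: [0.5495, -0.3739, 0.0311]
tool_rot: [0.567, 0.824, -0.0, 0.001]
ft_force: [-1.3, -0.0, 1.2]
grip_width: 0.0742
grip_force: 0.0
time: 39.9
position: [0.5495, -0.3736, 0.0302]
tool_rot: [0.567, 0.824, 0.0, 0.001]
ft_force: [2.2, 1.2, 3.4]
grip_width: 0.0498
grip_force: 10.0
time: 40.32
position: [0.5477, -0.3726, 0.1503]
tool_rot: [0.567, 0.824, 0.0, -0.002]
ft_force: [0.2, -0.5, -1.0]
grip_width: 0.0501
grip_force: 10.0
time: 40.73
position: [0.5476, -0.3723, 0.1476]
tool_rot: [0.567, 0.824, 0.0, -0.002]
ft_force: [-0.3, -0.8, -0.7]
grip_width: 0.0497
grip_force: 10.0
shift [497.4 203.7   2. ] turn [-0.15 -0.18 25.95] q6 -1.13
shift [567.1 237.6   2.2] turn [-0.15 -0.18 25.95] q6 -1.13
shift [605.7 256.4   2.3] turn [-0.15 -0.18 25.95] q6 -1.13
```

Another 49.7 mm reading, so it's light and goes beside the first light one.

```bash
python3 -m crank '[36,15,-2,0,0,0,255, 72,30,-2,0,0,0,255, 108,46,-2,0,0,0,255, 144,61,-2,0,0,0,255, 180,76,-2,0,0,0,255]' >/dev/null
python3 -m crank '[36,15,0,0,0,0,255, 72,30,0,0,0,0,255, 108,46,0,0,0,0,255, 144,61,0,0,0,0,255, 180,76,0,0,0,0,255]' >/dev/null
python3 -m crank '[36,15,0,0,0,0,255, 72,30,0,0,0,0,255, 108,46,0,0,0,0,255, 144,61,0,0,0,0,255, 180,76,0,0,0,0,255]' >/dev/null
python3 -m crank '[36,15,0,0,0,7,255, 66,29,0,0,0,14,255, 66,29,0,0,0,21,255, 66,29,0,0,0,26,255, 66,29,0,0,0,26,255]'
python3 -c "
from h import *
im,K,E=cam('wrist');cv2.imwrite('pics/w16.png',im)
go([.5706,.286,.038],85)"
```

```text
time: 42.4
position: [0.5709, 0.2854, 0.1497]
tool_rot: [0.737, 0.675, -0.001, -0.001]
ft_force: [0.2, -0.3, -1.2]
grip_width: 0.0501
grip_force: 10.0
shift [  1.3  -0.3 112. ] turn [-0.15  0.07  0.11] q6 0.37
```

View pics/w16.png

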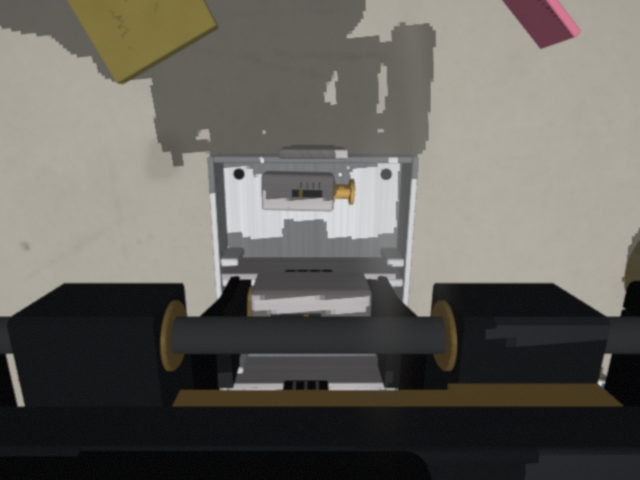

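The first light plunger lies flat at (300,190), with clear floor in front of it down to row 258. I'll lower the second there.

```bash
python3 -m crank '[1,0,25,0,0,0,255, 1,0,55,0,0,0,255, 1,0,80,0,0,0,255, 1,0,98,0,0,0,255, 1,0,108,0,0,0,255]' >/dev/null
python3 -m crank '[0,0,3,0,0,0,255, 0,0,5,0,0,0,255, 0,0,5,0,0,0,255, 0,0,5,0,0,0,255, 0,0,5,0,0,0,255]'
python3 -m crank '[0,0,1,0,0,0,255, 0,0,2,0,0,0,255, 0,0,2.5,0,0,0,255, 0,0,2.5,0,0,0,255, 0,0,2.5,0,0,0,255]'
```

```text
time: 43.28
position: [0.573, 0.2859, 0.0398]
tool_rot: [0.737, 0.675, 0.001, 0.001]
ft_force: [-0.2, -0.5, -0.8]
grip_width: 0.0496
grip_force: 10.0
time: 43.7
position: [0.572, 0.2856, 0.0359]
tool_rot: [0.738, 0.675, -0.0, -0.0]
ft_force: [-0.6, -1.0, -0.8]
grip_width: 0.0495
grip_force: 10.0
```

```bash
python3 -m crank '[0,0,1,0,0,0,255, 0,0,2,0,0,0,255, 0,0,2,0,0,0,255, 0,0,2,0,0,0,255, 0,0,2,0,0,0,255]'
python3 -m crank '[0,0,0,0,0,0,50, 0,0,0,0,0,0,50, 0,0,0,0,0,0,50, 0,0,0,0,0,0,50, 0,0,0,0,0,0,50]'
python3 -m crank '[0,0,-20,0,0,0,50, 0,0,-50,0,0,0,50, 0,0,-85,0,0,0,50, 0,0,-118,0,0,0,50, 0,0,-130,0,0,0,50]'
python3 -m crank '[-35,0,-35,0,0,0,0, -70,-30,-60,0,0,0,0, -105,-60,-90,0,0,0,0, -140,-90,-90,0,0,0,0, -175,-120,-90,0,0,0,0]'
python3 -m crank '[-35,0,0,0,0,0,0, -70,0,0,0,0,0,0, -105,0,0,0,0,0,0, -140,0,0,0,0,0,0, -140,0,0,0,0,0,0]'
python3 - <<'E'
from h import *
t,_,_=cam("top");s,_,_=cam("scene");w,_,_=cam("wrist")
a=cv2.resize(t[205:285,195:305],(440,320),interpolation=cv2.INTER_CUBIC)
b=cv2.resize(s[225:345,205:365],(360,270),interpolation=cv2.INTER_CUBIC)
w=cv2.resize(w[:270],(640,270)); t2=cv2.resize(t[190:320,300:490],(360,246))
o=np.zeros((590,800,3),np.uint8);o[:320,:440]=a;o[:270,440:]=b;o[320:,:640]=w;o[272:318+0,440:]=t2[100:146]
cv2.imwrite("pics/fin.png",o)
E
```

```text
time: 44.12
position: [0.5721, 0.2856, 0.0341]
tool_rot: [0.738, 0.675, 0.0, 0.0]
ft_force: [0.5, -0.2, 1.7]
grip_width: 0.0499
grip_force: 10.0
time: 44.53
position: [0.5725, 0.2856, 0.0338]
tool_rot: [0.738, 0.675, 0.0, 0.0]
ft_force: [0.1, -0.1, -0.3]
grip_width: 0.0686
grip_force: 0.0
time: 44.95
position: [0.575, 0.2864, 0.1688]
tool_rot: [0.738, 0.675, 0.004, 0.002]
ft_force: [1.1, 0.6, 0.6]
grip_width: 0.0698
grip_force: 0.0
time: 45.37
position: [0.463, 0.146, 0.252]
tool_rot: [0.737, 0.676, 0.002, 0.002]
ft_force: [0.4, -0.3, -0.2]
grip_width: 0.0858
grip_force: 0.0
time: 45.78
position: [0.4506, 0.0023, 0.2504]
tool_rot: [0.739, 0.673, -0.001, 0.001]
ft_force: [0.3, -0.1, -0.4]
grip_width: 0.0865
grip_force: 0.0
```

View pics/fin.png

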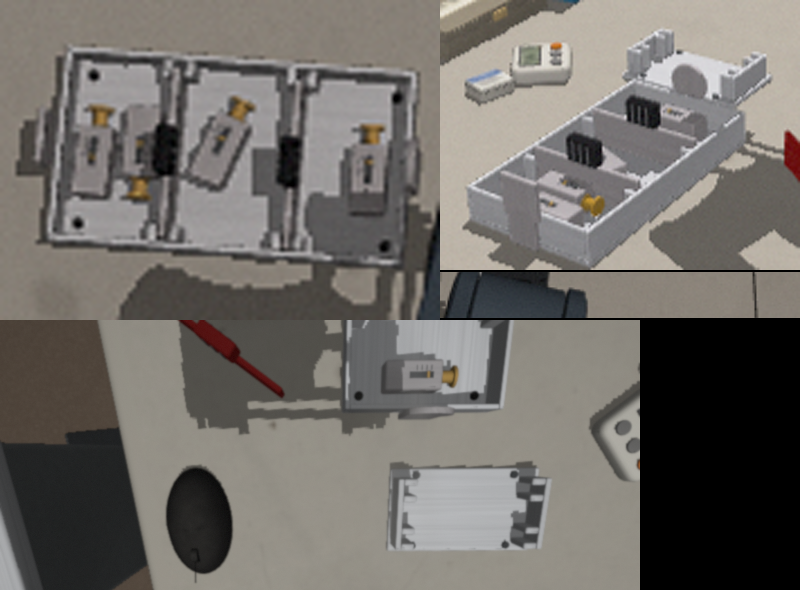

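All four plungers sit in their compartments. The medium one, at (220,145) in the crop, has been knocked round, so I'll check from above that it's flat.

```bash
python3 -m crank '[33,21,0,0,0,0,0, 66,42,0,0,0,0,0, 99,63,0,0,0,0,0, 132,84,0,0,0,0,0, 156,99,0,0,0,0,0]' >/dev/null
python3 -m crank '[0,0,0,0,0,0,0, 0,0,0,0,0,0,0, 0,0,0,0,0,0,0, 0,0,0,0,0,0,0, 0,0,0,0,0,0,0]'
python3 - <<'E'
from h import *
w,_,_=cam("wrist");cv2.imwrite("pics/w17.png",cv2.resize(w[:285,160:480],(673,600),interpolation=cv2.INTER_CUBIC))
E
```

```text
time: 46.77
position: [0.5618, 0.1537, 0.2506]
tool_rot: [0.738, 0.675, -0.0, -0.0]
ft_force: [-0.6, 0.0, 0.4]
grip_width: 0.0867
grip_force: 0.0
```

View pics/w17.png

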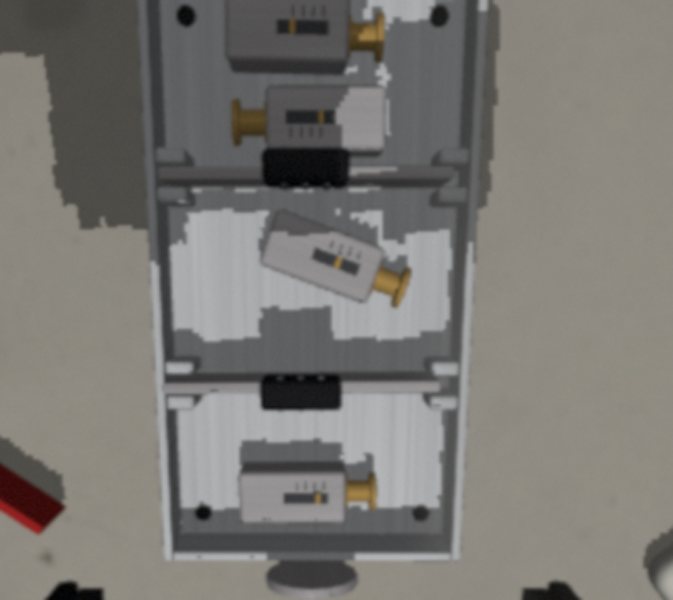

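The picture shows everything flat: light plungers at (300,35) and (325,117), the medium one at (325,258) and the firm one at (293,495). Both dividers are seated and the robot touches nothing, so I'm handing in.

```bash
python3 -c "
from rig import robot
print(robot.hand_in())"
```

```text
the job is handed in; nothing more can be done
None
```

The job is handed in: both dividers stand in the tray slots, and the four plungers lie flat by grade, with one firm at the round tag, one medium in the middle (knocked round but still flat), and two light at the square tag.

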